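# Dose baking beads from the bench hopper into a catch pan

## Task

Set the square pan by its handle flat on the table squarely under the outlet of the bench hopper, then pull the hopper's slide gate out so that all six ceramic beads drop into the pan, and push the gate fully home again. Leave the pan standing flat on the table with all the beads in it, and do not shift the tape roll, press or pattern plate.

Things in the scene. Friction and masses are not known exactly. Their poses are not given: they have to be found in the camera images.
- hopper: Steel bench hopper fixed to the table by an upright back plate (116 mm wide) 70 mm behind the outlet axis; below the outlet it is open, no front legs, but a baking tray stands close on its right and a sealer on its left, so come in from the front. Throat to 145 mm height, funnel to 225, bin to 287. Origin on the table under the outlet's centre; +x points to its back, its front (-x) faces the robot.
- outlet (a point): Centre of the underside of the hopper's 50 x 50 mm outlet, 95 mm above the table. Axes as the hopper's. The bin (144 mm wide) reaches 93 mm forward of this axis from 225 mm up and so overhangs the gate's grip: a gripper pointing straight down there meets the bin; tilted 32 to 45 degrees, its body leaning forward away from the hopper, it has room.
- gate_grip (a point): Where to take the slide gate: middle of its upright black grip, 20 mm long (x), 14 mm thick (y), from 100 to 144 mm above the table, this point at 125 mm; 90 mm in front of the outlet axis when shut. Axes as the hopper's. Its tongue is only 12 mm wide, so fingers can pass on both sides. Moves with the gate.
- gate (a joint): Travel of the slide gate in m: 0 fully home (outlet shut), 0.065 pulled fully out, straight along the -x of the hopper, horizontally. About 2 N of friction; it stays where it is left. At the start it may be up to 5 mm out. The beads drop through once it is out by about 55 mm or more.
- pan: Square aluminium catch pan, 104 x 104 mm outside (98 x 98 inside), 45 mm deep, about 0.2 kg, loose on the table. Origin at the centre of its underside; its handle points along its -x.
- pan_grip (a point): Place to take the pan's handle: on the black sleeve (65 mm long, 16 mm wide, 16 mm high), 160 mm from the pan's centre along its -x, 36 mm above its underside. Axes as the pan's.
- bead_0_center (a point): Centre of one of six white ceramic baking beads, 22 mm across, 14 g, lying in the hopper's throat at the start.
- bead_1_center (a point): Centre of one of six white ceramic baking beads, 22 mm across, 14 g, lying in the hopper's throat at the start.
- bead_2_center (a point): Centre of one of six white ceramic baking beads, 22 mm across, 14 g, lying in the hopper's throat at the start.
- bead_3_center (a point): Centre of one of six white ceramic baking beads, 22 mm across, 14 g, lying in the hopper's throat at the start.
- bead_4_center (a point): Centre of one of six white ceramic baking beads, 22 mm across, 14 g, lying in the hopper's throat at the start.
- bead_5_center (a point): Centre of one of six white ceramic baking beads, 22 mm across, 14 g, lying in the hopper's throat at the start.
- tape_roll: Bystander: roll of packing tape lying flat, 102 mm across, 49 mm high, loose; origin under its centre. The pan and the tape roll swap sides of the hopper between starts.
- press_mould: Bystander: upright hand press for cakes, 69 mm across, 169 mm high, loose; origin under its centre.
- mould_plate: Bystander: round white pattern plate, 56 mm across, 11 mm high, loose; origin under its centre.

How it is judged:
By the outcome, as a careful person would: the job done as asked, in the order asked, and still so for the second after the job is handed in, with the robot touching nothing.
It also fails if it takes over 54 s, if anything falls off the work surface, if the arm or the gripper's body presses on something with over 40 N, if the wrist force passes 120 N, or if a joint passes its speed limit or range.

## Robot

A 6-joint arm with a two-finger parallel gripper is mounted at the origin on a cart in front of the work surface, level with it; the furniture and walls round the work are solid. World frame = base frame: x ahead of the robot, y to its left, z up, the work surface at z = 0. Lengths are in m, angles in rad, forces in N, time in s.
With the tool pointing down it reaches from about 0.35 to 0.85 m from the base axis. Payload 8.1 kg.
Tool frame: the origin (TCP) lies at the very end of the fingers, on their centre line; the grasp point (between the pads) lies 19 mm behind it; z points along the fingers, x is the direction in which the jaws open and shut, and the axes are right-handed (so a half turn about z gives the same grasp; the last joint's range is limited). The gripper opens to 93 mm and grips with 3 to 60 N. Pads are 15 mm wide; open, the fingers measure 128 mm over their backs; the gripper's body (75 mm by 188 mm) begins 65 mm behind the grasp point.
Start: joints at [1.229, 0.13, 1.488, -0, 1.523, -0.085], TCP at [0.152, 0.58, 0.186] pointing down, gripper open.
Joint ranges: [-2.96, 2.96], [-0.89, 2.26], [0.02, 2.5], [-1.34, 4.48], [0, 2.73], [-2.66, 2.66]. Speed limits (rad/s): [2.39, 2.39, 2.79, 3.14, 3.14, 3.14].

## Interface

Orientations are given as a unit quaternion [w, x, y, z].
In Python, from bench import sensors, viewer, job gives the robot as it stands.
- The arm moves only by the shell command python3 -m creep 'ROWS' [FORCE]. ROWS is JSON, a list of rows, each an object with "slide": the shift along the tool's x, y, z in mm, a list of three; "turn": the turn, a rotation vector about the tool's x, y, z in degrees, a list of three; "hand": the opening, from 0 (shut) to 1 (fully open). In form: [{"slide": [tx, ty, tz], "turn": [wx, wy, wz], "hand": hand}, ...]. A call has exactly 5 rows; each row is the pose to reach, as a shift and turn from the pose measured when the call began, along the tool's axes at that moment; what a row does not reach only later rows make up. A row lasts 1/10 s, in which the tool goes at most 50 mm and 8.59 degrees, less where a joint would pass 70% of its speed; a pose out of reach is approached as far as the arm can. A call with a gripper value outside its range is refused whole. The fingers move at their own pace and stop on an object; FORCE is the grip in N (left out, the last holds). Time passes only in rows, so rows that repeat a pose let the fingers close, or fill a call up. It gives the time, the measured TCP pose, the force and the opening at its end, in the units of the state.
- sensors.get_obs(): the state, without advancing time (a new reading comes with each control period).
- viewer.capture(name): name is "side" or "top" or "wrist"; returns (picture, depth): 480x640x3 uint8, blue, green, red; 480x640 float32, m along the optical axis (not along the pixel's ray), 0 where there is no reading.
- viewer.camera_info(name): a dict with "vertical_fov" (degrees; the focal length in pixels is half the picture's height over the tangent of half this angle, whatever the lens; pixels are square), "cx", "cy" (the principal point, pixels), "world_to_cam" (4x4, takes a point from world to camera coordinates). Camera axes: x right, y up, looking along -z (the intrinsics and any distortion apply to the point x, -y, -z); pixel columns grow to the right and rows downward; lengths in m; the calibration is good to about 2 mm. The wrist camera is an equidistant fisheye: a pixel r from the principal point sees the ray r / f radians off the axis. A picture is of the moment at which its call begins: read the wrist's pose just before it. camera_info takes no time and is no camera call; for the wrist camera it gives the pose at the moment of the call.
- job.close_job(): hands the job in, once; it reports no verdict.
The state is a dict: "clock": time; "q": joint angles; "joint_velocities": joint speeds; "effort": joint torques, N m; "eef_pos": TCP position; "eef_rot": TCP orientation; "force": force on the tool from outside, world axes, zero at the start; "moment": the same for the moment, N m; "gripper_width": finger opening in m.
Only numpy, scipy, OpenCV 4.12 (cv2) and the standard library are available. Lean on these libraries where they do the work, as an engineer would, in place of code of your own. Each camera call takes 0.05 s, during which the arm holds its last target.

## Working session

There is one attempt and no reset: what is moved stays moved. The work goes in short steps, Python scripts to look and compute and a shell command to move; the robot and the scene stay as the last step left them, time stands still between calls to the robot, and variables do not carry over. Pictures are saved under pics/ and viewed, and the job is handed in when it is done.

```bash
ls; mkdir -p pics; python3 - <<'E'
from bench import sensors, viewer
import cv2
o=sensors.get_obs();print(o)
for n in ["side","top","wrist"]:
    i=viewer.camera_info(n);print(n,i)
    p,d=viewer.capture(n)
    cv2.imwrite(f"pics/{n}0.png",p)
    import numpy as np; np.save(f"pics/{n}0.npy",d)
E
```

```text
pics
{'clock': 0.0, 'q': array([ 1.22862261e+00,  1.31141650e-01,  1.48924131e+00,  1.32562911e-05,
        1.52299553e+00, -8.53567401e-02]), 'joint_velocities': array([ 0.00087069,  0.00090918, -0.00162803,  0.00150437, -0.00022018,
        0.00064886]), 'effort': array([-8.42524787e-04, -5.59874046e+01, -4.91731811e+01,  7.64328288e-02,
        3.65596369e-02, -1.19225929e-04]), 'eef_pos': array([0.15214485, 0.57975988, 0.18492   ]), 'eef_rot': array([ 4.77505051e-04,  7.91834211e-01,  6.10735445e-01, -7.54540389e-04]), 'force': array([ 0.2557753 ,  0.98223618, -0.44855879]), 'moment': array([0.034404  , 0.03457048, 0.02924658]), 'gripper_width': 0.09285992122953318}
side {'vertical_fov': 50.70133692770548, 'cx': 307.39842535434343, 'cy': 239.9362297400404, 'world_to_cam': array([[-0.67986   ,  0.73332654, -0.00475112,  0.46191171],
       [-0.64053669, -0.5906559 ,  0.49075284,  0.24858361],
       [ 0.3570758 ,  0.33668649,  0.87128588, -1.31272065],
       [ 0.        ,  0.        ,  0.        ,  1.        ]])}
top {'vertical_fov': 50.39412104222752, 'cx': 318.6608563086351, 'cy': 238.79572249118556, 'world_to_cam': array([[-0.13062635, -0.99142695,  0.00305754, -0.04159359],
       [ 0.96823285, -0.12690594,  0.2154531 , -0.57946884],
       [-0.21321799,  0.03110426,  0.9765094 , -1.32226611],
       [ 0.        ,  0.        ,  0.        ,  1.        ]])}
wrist {'vertical_fov': 65.70646984690485, 'cx': 320.82924594135545, 'cy': 243.06556179929942, 'world_to_cam': array([[ 2.54178395e-01,  9.67157125e-01, -6.62764902e-04,
        -5.98992166e-01],
       [-9.31128955e-01,  2.44524426e-01, -2.70567320e-01,
         2.95029935e-02],
       [-2.61519049e-01,  6.93894868e-02,  9.62700829e-01,
        -3.90601261e-01],
       [ 0.00000000e+00,  0.00000000e+00,  0.00000000e+00,
         1.00000000e+00]])}
```

View pics/side0.png

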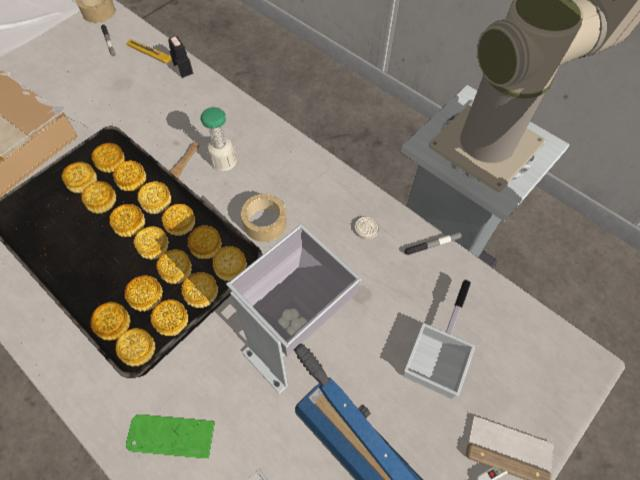

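View pics/top0.png

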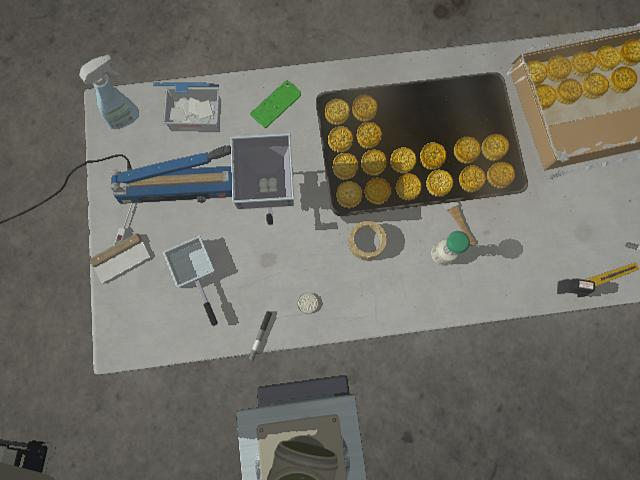

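View pics/wrist0.png

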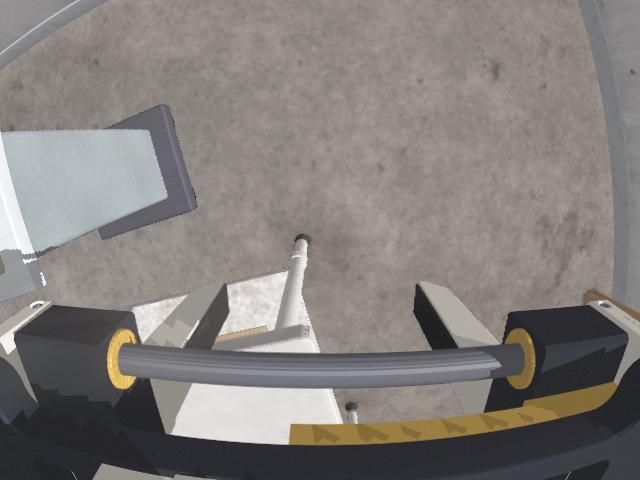

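The side and top views show the pan left (+y) of the hopper at top (190,260), with its handle running to (210,320). The bin is at (262,170), the gate grip at (269,219), the tape roll at (367,240), the plate at (308,303) and the press at (450,247). I'll enlarge these to measure them.

```bash
cat > h.py <<'E'
import numpy as np, cv2
from bench import sensors, viewer
from scipy.spatial.transform import Rotation as R
def cam(n):
    i=viewer.camera_info(n); f=240/np.tan(np.radians(i["vertical_fov"])/2); return f,i["cx"],i["cy"],np.array(i["world_to_cam"])
def onplane(n,uv,z):
    f,cx,cy,M=cam(n); out=[]
    for u,v in np.atleast_2d(uv):
        d=M[:3,:3].T@np.array([(u-cx)/f,-(v-cy)/f,-1.]); c=-M[:3,:3].T@M[:3,3]
        out.append(c+d*(z-c[2])/d[2])
    return np.array(out)
def cloud(n,d):
    f,cx,cy,M=cam(n); v,u=np.mgrid[0:480,0:640]
    P=np.stack([(u-cx)/f*d,-(v-cy)/f*d,-d],-1)
    return (P-M[:3,3])@M[:3,:3]
def rot(): 
    q=sensors.get_obs()["eef_rot"]; return R.from_quat([q[1],q[2],q[3],q[0]])
E
python3 - <<'E'
from h import *
t=cv2.imread("pics/top0.png"); s=cv2.imread("pics/side0.png")
cv2.imwrite("pics/tc.png",cv2.resize(t[120:340,140:340],None,fx=3.5,fy=2.7*3.5/2.7*0.75,interpolation=cv2.INTER_CUBIC)[:600])
cv2.imwrite("pics/tc1.png",cv2.resize(t[220:335,150:250],None,fx=5,fy=5,interpolation=cv2.INTER_CUBIC))
cv2.imwrite("pics/tc2.png",cv2.resize(t[125:235,215:325],None,fx=5,fy=5,interpolation=cv2.INTER_CUBIC))
cv2.imwrite("pics/sc1.png",cv2.resize(s[210:360,220:380],None,fx=4,fy=4,interpolation=cv2.INTER_CUBIC))
d=np.load("pics/top0.npy"); C=cloud("top",d)
for uv in [(260,260),(269,219),(209,312),(190,260),(262,135),(367,240),(308,303),(455,243)]:print(uv,C[uv[1],uv[0]].round(4))
# rim of bin
for lo,hi,box in [(.27,.30,(225,125,300,215)),(.035,.055,(155,225,225,335)),(.09,.15,(262,205,278,228))]:
    m=(C[...,2]>lo)&(C[...,2]<hi); b=np.zeros_like(m);b[box[1]:box[3],box[0]:box[2]]=1
    m&=b; P=C[m]; r=cv2.minAreaRect((P[:,:2]*1000).astype(np.float32)); print(lo,m.sum(),r,np.median(P[:,2]))
    print(np.array(cv2.boxPoints(r)).round(1).tolist())
E
```

```text
(260, 260) [0.5434 0.0529 0.0019]
(269, 219) [0.6202 0.0059 0.1427]
(209, 312) [0.4127 0.1984 0.0466]
(190, 260) [0.5681 0.247  0.0061]
(262, 135) [ 0.7859 -0.0095  0.291 ]
(367, 240) [ 0.5607 -0.254   0.0046]
(308, 303) [ 0.406  -0.0658  0.0047]
(455, 243) [ 0.492  -0.4518  0.1633]
0.27 911 ((710.6162719726562, 0.9001693725585938), (143.20846557617188, 169.68408203125), 86.2838134765625) 0.28530806530438346
[[621.2999877929688, -65.0999984741211], [790.5999755859375, -76.0999984741211], [799.9000244140625, 66.9000015258789], [630.5999755859375, 77.9000015258789]]
0.035 663 ((496.00347900390625, 224.22933959960938), (243.64430236816406, 110.33328247070312), 16.949111938476562) 0.04432208629312437
[[363.3999938964844, 241.5], [395.6000061035156, 135.89999389648438], [628.5999755859375, 207.0], [596.5, 312.5]]
0.09 97 ((640.8435668945312, 5.331807613372803), (13.685226440429688, 49.27007293701172), 85.7156982421875) 0.13375257942936408
[[615.7999877929688, 0.30000001192092896], [664.9000244140625, -3.299999952316284], [665.9000244140625, 10.300000190734863], [616.7999877929688, 14.0]]
```

View pics/tc1.png

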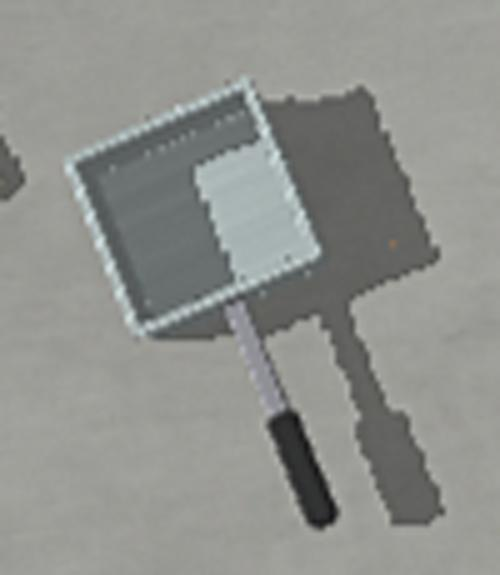

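View pics/tc2.png

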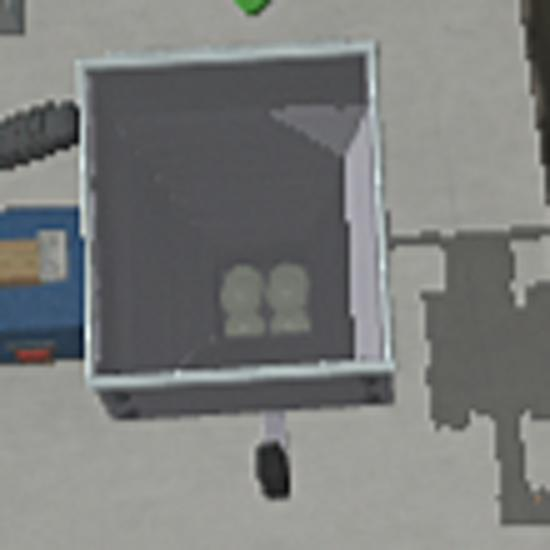

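Crop tc1 gives pan rim corners at about (164.4,252.4), (199.6,236.4), (214,270.4) and (178,286), and the sleeve from (207,302) to (214,324). In tc2 the bin's rim corners are at about (231.5,137.5), (290,133.5), (293,199) and (233.5,201.5). The gate grip is at (269.5,219), and beads are visible in the throat. Next I'll refine all of these.

```bash
python3 - <<'E'
from h import *
t=cv2.imread("pics/top0.png"); s=cv2.imread("pics/side0.png")
pan=[(164.4,252.4),(199.6,236.4),(214,270.4),(178,286)]
P=onplane("top",pan,.045); print("pan",P.round(4).tolist(),P.mean(0).round(4))
f=(P[0]+P[1])/2-(P[2]+P[3])/2; print("front-back yaw",np.degrees(np.arctan2(f[1],f[0])), np.linalg.norm(f)); 
g=(P[0]+P[3])/2-(P[1]+P[2])/2; print("left yaw",np.degrees(np.arctan2(g[1],g[0]))-90,np.linalg.norm(g))
B=onplane("top",[(231.5,137.5),(290.5,133.5),(293.2,199.5),(233.2,202)],.287); print("bin",B.round(4).tolist(),B.mean(0).round(4))
f=(B[0]+B[1])/2-(B[2]+B[3])/2; print("yaw",np.degrees(np.arctan2(f[1],f[0])), np.linalg.norm(f))
g=(B[0]+B[3])/2-(B[1]+B[2])/2; print("left yaw",np.degrees(np.arctan2(g[1],g[0]))-90,np.linalg.norm(g))
h=cv2.cvtColor(t,cv2.COLOR_BGR2GRAY)
for nm,box,z in [("grip",(258,205,282,232),None),("sleeve",(195,295,222,332),.044)]:
    m=np.zeros_like(h);m[box[1]:box[3],box[0]:box[2]]=(h[box[1]:box[3],box[0]:box[2]]<55)
    n,l,st,ce=cv2.connectedComponentsWithStats(m);k=1+np.argmax(st[1:,4]);pts=np.argwhere(l==k)[:,::-1]
    r=cv2.minAreaRect(pts.astype(np.float32));print(nm,st[k],ce[k],r)
    if z: 
        Q=onplane("top",pts,z);print(Q.mean(0),cv2.minAreaRect((Q[:,:2]*1000).astype(np.float32)))
hs=cv2.imread("pics/sc1.png")
# tall things near the hopper
d=np.load("pics/top0.npy"); C=cloud("top",d)
print("cam tool", rot().inv().apply(-cam("wrist")[3][:3,:3].T@cam("wrist")[3][:3,3]-sensors.get_obs()["eef_pos"]))
print("tool axes",rot().as_matrix().round(3).tolist())
for n,uv in [("sealer edge",[(231,168),(231,199),(205,198),(118,200)]),("tray",[(319,95),(333,213)]),("tape",[(348,240),(387,240),(367,221),(367,259)]),("plate",[(308,303)])]:
    print(n,[C[v,u].round(3).tolist() for u,v in uv], onplane("top",uv,.03).round(3)[:,:2].tolist())
E
```

```text
pan [[0.5901, 0.3058, 0.045], [0.6224, 0.2069, 0.045], [0.5229, 0.1758, 0.045], [0.4932, 0.2756, 0.045]] [0.5572 0.241  0.045 ]
front-back yaw 17.331143856868998 0.10288412963485041
left yaw 17.318344971101695 0.10412780716704109
bin [[0.7908, 0.0631, 0.287], [0.7828, -0.0768, 0.287], [0.6199, -0.0635, 0.287], [0.6318, 0.0741, 0.287]] [ 0.7063 -0.0008  0.287 ]
yaw -4.321611534369977 0.16139622382601362
left yaw -4.108875780192861 0.1390989605384866
grip [267 214   6  10  49] [269.44897959 218.81632653] ((269.5, 218.5), (9.0, 5.0), 90.0)
sleeve [204 302  13  23 129] [210.27906977 313.3875969 ] ((210.24554443359375, 313.3106384277344), (23.388916015625, 5.548068523406982), 67.61986541748047)
[0.40894553 0.19586753 0.044     ] ((409.18670654296875, 195.92691040039062), (62.91271209716797, 14.493294715881348), 17.165403366088867)
cam tool [-0.00049971 -0.07711766 -0.19863535]
tool axes [[0.254, 0.967, -0.0], [0.967, -0.254, -0.001], [-0.001, -0.0, -1.0]]
sealer edge [[0.715, 0.071, 0.288], [0.733, 0.117, -0.001], [0.735, 0.186, 0.031], [0.762, 0.431, 0.028]] [[0.815, 0.104], [0.723, 0.113], [0.735, 0.186], [0.761, 0.43]]
tray [[0.992, -0.174, 0.062], [0.654, -0.17, -0.004]] [[1.009, -0.176], [0.645, -0.168]]
tape [[0.57, -0.201, -0.005], [0.554, -0.311, 0.002], [0.605, -0.257, 0.048], [0.506, -0.246, 0.006]] [[0.562, -0.198], [0.548, -0.306], [0.609, -0.259], [0.502, -0.243]]
plate [[0.406, -0.066, 0.005]] [[0.404, -0.066]]
```

View pics/sc1.png

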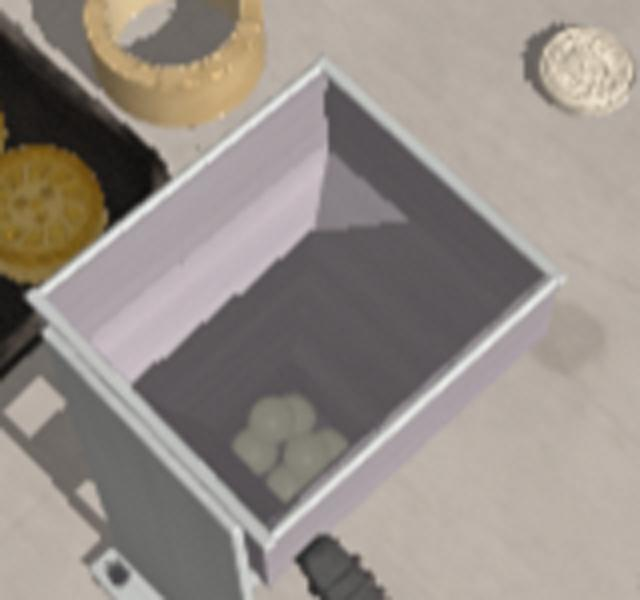

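```bash
python3 - <<'E'
from h import *
B=onplane("side",np.array([(300.75,225.5),(360,280),(286.25,345),(228.75,283.75)])-.4,.287); print("bin",B.round(4).tolist(),B.mean(0).round(4))
d=np.load("pics/side0.npy"); C=cloud("side",d)
print([ (uv,C[uv[1],uv[0]].round(3).tolist()) for uv in [(303,350),(311,366),(320,378),(262,380),(299,408),(363,411),(325,383)]])
S=onplane("side",[(458,293)],.036); print(S)
i=cv2.imread("pics/side0.png"); cv2.imwrite("pics/sc2.png",cv2.resize(i[330:480,220:420],None,fx=4,fy=4))
E
```

```text
bin [[0.6269, -0.0632, 0.287], [0.6368, 0.0761, 0.287], [0.7936, 0.0638, 0.287], [0.7837, -0.0733, 0.287]] [0.7102 0.0008 0.287 ]
[((303, 350), [0.776, 0.082, 0.26]), ((311, 366), [0.784, 0.106, 0.247]), ((320, 378), [0.785, 0.126, 0.232]), ((262, 380), [0.821, 0.007, 0.001]), ((299, 408), [0.816, 0.105, 0.044]), ((363, 411), [0.738, 0.196, 0.043]), ((325, 383), [0.783, 0.135, 0.222])]
[[0.41590101 0.18935052 0.036     ]]
```

View pics/sc2.png

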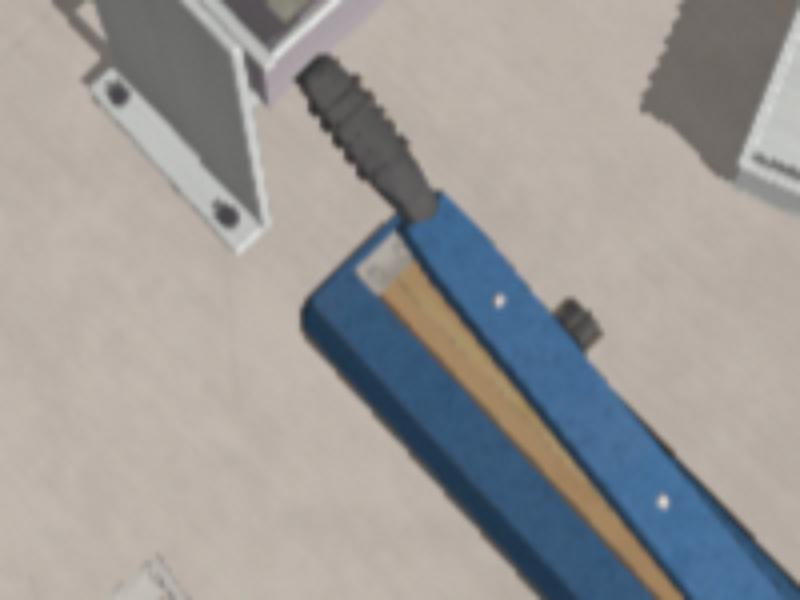

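```bash
cat >> h.py <<'E'
def go(g,yaw,tilt,back=0):
    """grasp point g, tool y heading yaw, body leaning back by tilt deg, standing off along tool -z by back m"""
    T=R.from_euler('z',yaw,degrees=True)*R.from_euler('y',-tilt,degrees=True)*R.from_matrix(np.array([[0,1,0],[1,0,0],[0,0,-1]]).T)
    tcp=np.array(g)+T.apply([0,0,.019-back]); o=sensors.get_obs(); r=rot()
    print("clock",round(o["clock"],2),"tcp",o["eef_pos"].round(4),"F",o["force"].round(1),"w",round(o["gripper_width"],4),
      "\nslide",(r.inv().apply(tcp-o["eef_pos"])*1000).round(1).tolist(),"turn",np.degrees((r.inv()*T).as_rotvec()).round(1).tolist())
E
python3 -c "
from h import *
go([.407,.194,.036],17.3,20,.09)"
```

```text
clock 0.15 tcp [0.1522 0.5799 0.1851] F [-0.4 -1.1  0.4] w 0.0928 
slide [-321.2, 323.9, 82.8] turn [-19.5, 5.7, -31.7]
```

```bash
python3 -m creep '[{"slide":[-60,60,16],"turn":[-4,1.2,-6.4],"hand":1},{"slide":[-120,120,32],"turn":[-8,2.4,-12.8],"hand":1},{"slide":[-180,180,48],"turn":[-12,3.5,-19],"hand":1},{"slide":[-240,240,60],"turn":[-16,4.6,-25],"hand":1},{"slide":[-321,324,83],"turn":[-19.5,5.7,-31.7],"hand":1}]' 30; python3 -c "
from h import *
go([.407,.194,.036],17.3,20,.09)"
```

```text
clock: 0.65
eef_pos: [0.2767, 0.3668, 0.1398]
eef_rot: [0.104, 0.581, 0.795, 0.141]
force: [1.0, -0.6, 2.0]
gripper_width: 0.0934
clock 0.65 tcp [0.2767 0.3668 0.1398] F [ 1.  -0.6  2. ] w 0.0934 
slide [-204.0, 31.6, 51.4] turn [0.2, -0.0, 0.4]
```

```bash
python3 -m creep '[{"slide":[-204,32,51],"turn":[0,0,0],"hand":1},{"slide":[-204,32,51],"turn":[0,0,0],"hand":1},{"slide":[-204,32,51],"turn":[0,0,0],"hand":1},{"slide":[-204,32,51],"turn":[0,0,0],"hand":1},{"slide":[-204,32,51],"turn":[0,0,0],"hand":1}]' 30; python3 -m creep '[{"slide":[0,0,0],"turn":[0,0,0],"hand":1},{"slide":[0,0,0],"turn":[0,0,0],"hand":1},{"slide":[0,0,0],"turn":[0,0,0],"hand":1},{"slide":[0,0,0],"turn":[0,0,0],"hand":1},{"slide":[0,0,0],"turn":[0,0,0],"hand":1}]' 30;python3 - <<'E'
from h import *
go([.407,.194,.036],17.3,20,.09)
p,d=viewer.capture("wrist");cv2.imwrite("pics/w1.png",p);np.save("pics/w1.npy",d);print(cam("wrist"))
E
```

```text
clock: 1.15
eef_pos: [0.3855, 0.1825, 0.1024]
eef_rot: [0.105, 0.583, 0.793, 0.14]
force: [-1.0, 0.6, 0.4]
gripper_width: 0.0928
clock: 1.65
eef_pos: [0.385, 0.1837, 0.1025]
eef_rot: [0.105, 0.582, 0.794, 0.14]
force: [0.5, -1.1, -0.3]
gripper_width: 0.093
clock 1.65 tcp [0.385  0.1837 0.1025] F [ 0.5 -1.1 -0.3] w 0.093 
slide [3.3, -0.1, -0.3] turn [0.2, 0.1, 0.2]
(np.float64(371.64829954431775), 320.82924594135545, 243.06556179929942, array([[-0.30017018,  0.953884  , -0.00178098, -0.05999729],
       [-0.77229062, -0.24412103, -0.58649137,  0.38214154],
       [-0.55987951, -0.17467178,  0.80995352, -0.04806698],
       [ 0.        ,  0.        ,  0.        ,  1.        ]]))
```

View pics/w1.png

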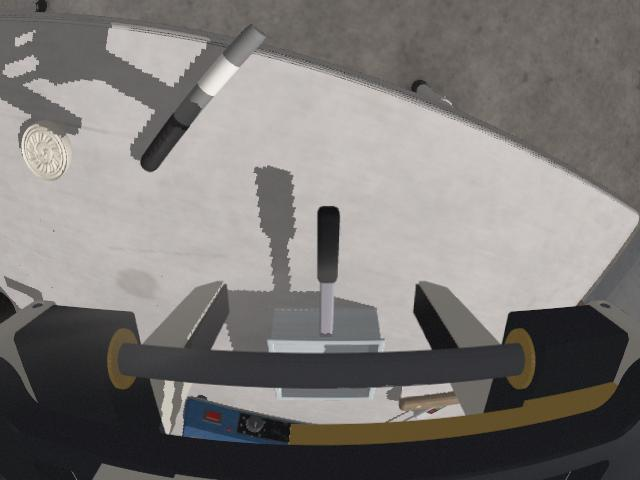

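The wrist view shows the sleeve at (328,207)–(327,283), with the finger midline at about column 321. I'll turn these into world positions.

```bash
cat >> h.py <<'E'
def wplane(uv,z):
    f,cx,cy,M=cam("wrist"); out=[];c=-M[:3,:3].T@M[:3,3]
    for u,v in np.atleast_2d(uv):
        x,y=u-cx,v-cy; r=np.hypot(x,y); th=r/f
        d=M[:3,:3].T@np.array([np.sin(th)*x/r,-np.sin(th)*y/r,-np.cos(th)])
        out.append(c+d*(z-c[2])/d[2])
    return np.array(out)
def wproj(P):
    f,cx,cy,M=cam("wrist"); q=np.atleast_2d(P)@M[:3,:3].T+M[:3,3]; x,y,z=q[:,0],-q[:,1],-q[:,2]
    r=np.hypot(x,y); th=np.arctan2(r,z); return np.c_[cx+f*th*x/r,cy+f*th*y/r]
E
python3 - <<'E'
from h import *
p=cv2.imread("pics/w1.png"); g=p.max(2)
m=np.zeros_like(g); m[200:290,305:350]=(g[200:290,305:350]<75)*1
n,l,st,ce=cv2.connectedComponentsWithStats(m);k=1+np.argmax(st[1:,4]);print(st[k],ce[k])
pts=np.argwhere(l==k)[:,::-1]
for z in (.036,.044):
    Q=wplane(pts,z);r=cv2.minAreaRect((Q[:,:2]*1000).astype(np.float32));print(z,Q.mean(0).round(4),r)
print("tcp proj",wproj(sensors.get_obs()["eef_pos"]), wproj([.4072,.1954,.044]))
print("pan rim", wplane([(267,340),(384,340),(275,399)],.045).round(4))
E
```

```text
[ 318  206   22   76 1492] [327.59182306 242.1347185 ]
0.036 [0.4055 0.1959 0.036 ] ((408.29168701171875, 197.1948699951172), (70.6121826171875, 15.270282745361328), 17.210723876953125)
0.044 [0.4   0.194 0.044] ((402.7190246582031, 195.25360107421875), (68.12308502197266, 14.731985092163086), 17.210735321044922)
tcp proj [[319.57623482 278.10221883]] [[326.35649059 250.97218545]]
pan rim [[0.5217 0.1748 0.045 ]
 [0.4893 0.2785 0.045 ]
 [0.6273 0.2053 0.045 ]]
```

```bash
python3 -c "
from h import *
go([.404,.1955,.036],17.2,20,0)"
```

```text
clock 1.7 tcp [0.385  0.1835 0.1025] F [-0.3  0.9  0.3] w 0.093 
slide [6.0, -2.6, 88.9] turn [0.2, 0.1, 0.3]
```

```bash
python3 -m creep '[{"slide":[6,-3,25],"turn":[0,0,0],"hand":1},{"slide":[6,-3,50],"turn":[0,0,0],"hand":1},{"slide":[6,-3,70],"turn":[0,0,0],"hand":1},{"slide":[6,-3,83],"turn":[0,0,0],"hand":1},{"slide":[6,-3,89],"turn":[0,0,0],"hand":1}]' 30; python3 -c "
from h import *
go([.404,.1955,.036],17.2,20,0)"; python3 -m creep '[{"slide":[0,0,0],"turn":[0,0,0],"hand":0.3},{"slide":[0,0,0],"turn":[0,0,0],"hand":0.1},{"slide":[0,0,0],"turn":[0,0,0],"hand":0},{"slide":[0,0,0],"turn":[0,0,0],"hand":0},{"slide":[0,0,0],"turn":[0,0,0],"hand":0}]' 30; python3 - <<'E'
from h import *
p,d=viewer.capture("wrist");cv2.imwrite("pics/w2.png",p)
go([.404,.1955,.036],17.2,20,0)
E
```

```text
clock: 2.2
eef_pos: [0.4088, 0.1976, 0.0162]
eef_rot: [0.104, 0.582, 0.795, 0.139]
force: [1.0, -0.5, 0.0]
gripper_width: 0.0932
clock 2.2 tcp [0.4088 0.1976 0.0162] F [ 1.  -0.5  0. ] w 0.0932 
slide [-0.6, 1.9, -1.4] turn [0.0, 0.0, 0.4]
clock: 2.7
eef_pos: [0.4092, 0.1978, 0.0169]
eef_rot: [0.104, 0.582, 0.794, 0.14]
force: [0.2, -0.3, -0.2]
gripper_width: 0.0578
clock 2.75 tcp [0.4091 0.1977 0.0168] F [-0.7 -1.3  0.2] w 0.0538 
slide [-0.6, 1.4, -1.0] turn [0.1, 0.0, 0.4]
```

View pics/w2.png

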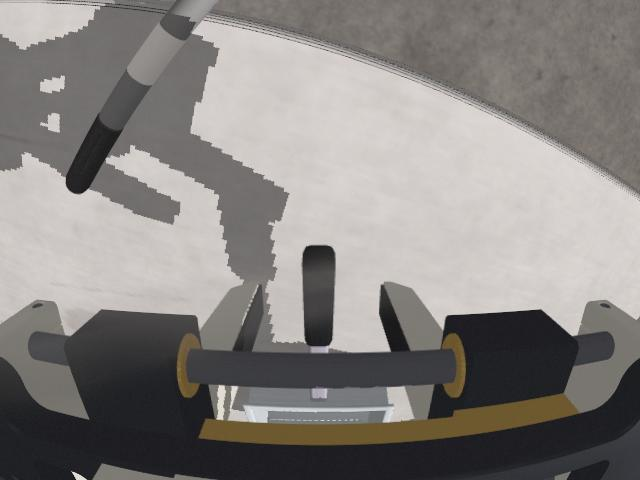

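The fingers, at about columns 255 and 390, stand on either side of the sleeve (319,300) and are still closing. I'll carry on closing.

```bash
for i in 1 2; do python3 -m creep '[{"slide":[0,0,0],"turn":[0,0,0],"hand":0},{"slide":[0,0,0],"turn":[0,0,0],"hand":0},{"slide":[0,0,0],"turn":[0,0,0],"hand":0},{"slide":[0,0,0],"turn":[0,0,0],"hand":0},{"slide":[0,0,0],"turn":[0,0,0],"hand":0}]' 30; done; python3 - <<'E'
from h import *
p,d=viewer.capture("wrist");cv2.imwrite("pics/w3.png",p)
go([.404,.1955,.036],17.2,20,0)
r=rot().as_matrix(); y=r[:,1]; print("yaw",np.degrees(np.arctan2(r[1,0]*-1,r[0,0])),r.round(3).tolist())
E
```

```text
clock: 3.25
eef_pos: [0.4091, 0.1977, 0.0167]
eef_rot: [0.104, 0.582, 0.794, 0.14]
force: [0.4, 0.3, 0.1]
gripper_width: 0.0134
clock: 3.75
eef_pos: [0.4091, 0.1977, 0.0167]
eef_rot: [0.104, 0.582, 0.794, 0.14]
force: [-0.2, -0.4, -0.4]
gripper_width: 0.0006
clock 3.8 tcp [0.4091 0.1977 0.0167] F [-1.6 -0.7  0.4] w 0.0007 
slide [-0.6, 1.4, -1.0] turn [0.1, 0.0, 0.4]
yaw -107.54228526967246 [[-0.301, 0.895, 0.328], [0.953, 0.284, 0.101], [-0.003, 0.343, -0.939]]
```

View pics/w3.png

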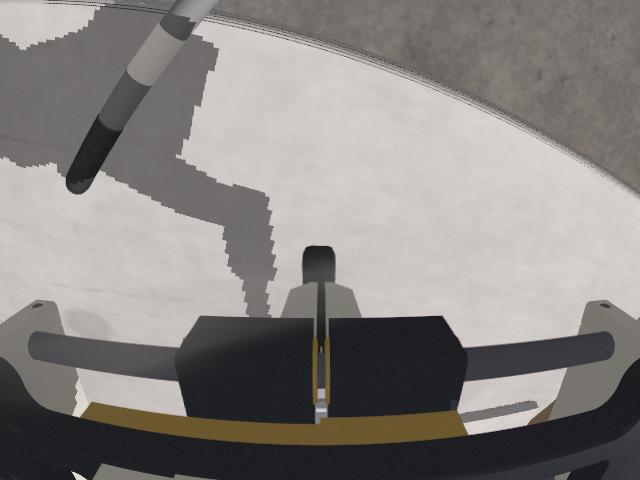

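The fingers shut completely (0.7 mm) without taking the sleeve. I'll check from the side before doing anything else.

```bash
python3 - <<'E'
from h import *
p,d=viewer.capture("side");cv2.imwrite("pics/s2.png",cv2.resize(p[220:420,360:560],None,fx=3,fy=3));np.save("pics/s2.npy",d)
p,d=viewer.capture("top");cv2.imwrite("pics/t2.png",cv2.resize(p[210:360,140:340],None,fx=4,fy=4));np.save("pics/t2.npy",d)
def sp(n,P):
    f,cx,cy,M=cam(n);q=M[:3,:3]@P+M[:3,3];return cx-f*q[0]/q[2],cy+f*q[1]/q[2]
o=sensors.get_obs();print(sp("side",o["eef_pos"]),sp("side",np.array([.404,.1955,.036])))
E
```

```text
(np.float64(460.7830720891503), np.float64(296.8830398463808)) (np.float64(463.65199328858444), np.float64(291.00495981657764))
```

View pics/s2.png

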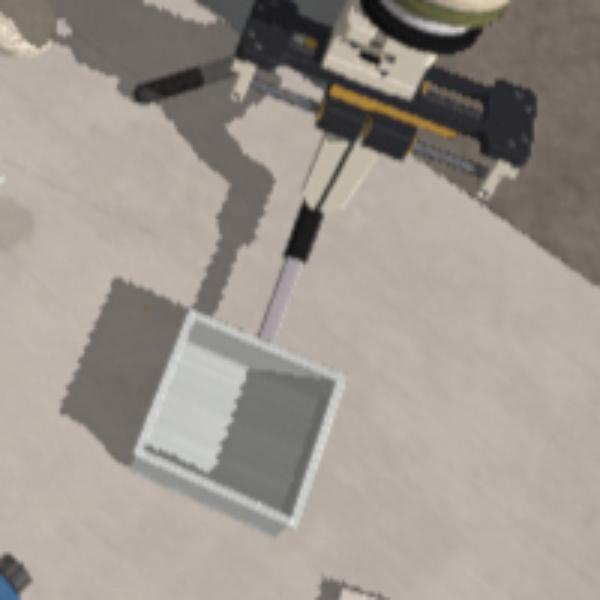

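View pics/t2.png

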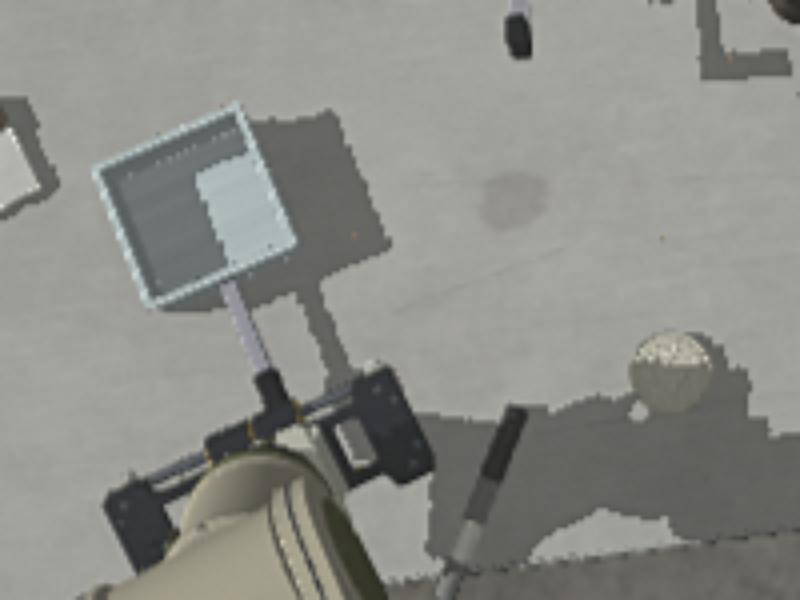

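```bash
python3 - <<'E'
from h import *
C=cloud("side",np.load("pics/s2.npy"))
for U,V in [(325,160),(320,180),(316,195),(312,203),(308,212),(302,231),(298,248),(350,165),(340,190),(335,205),(280,300)]:
    u,v=int(360+U/3),int(220+V/3); print((U,V),C[v,u].round(4))
T=cloud("top",np.load("pics/t2.npy"))
for U,V in [(268,376),(270,390),(272,400),(232,290),(245,320)]:
    u,v=int(140+U/4),int(210+V/4); print("top",(U,V),T[v,u].round(4))
C=cloud("side",np.load("pics/side0.npy"))
for u,v in [(458,293),(459,291),(461,288),(463,284),(457,297),(452,315)]: print("old",(u,v),C[v,u].round(4))
E
```

```text
(325, 160) [0.3951 0.1824 0.0917]
(320, 180) [0.4002 0.1871 0.0728]
(316, 195) [0.4031 0.1911 0.0587]
(312, 203) [0.405  0.1918 0.0527]
(308, 212) [0.4079 0.192  0.0424]
(302, 231) [0.4235 0.1979 0.0415]
(298, 248) [0.434  0.2028 0.041 ]
(350, 165) [0.3903 0.1971 0.0958]
(340, 190) [0.3963 0.2015 0.0731]
(335, 205) [0.3996 0.204  0.0573]
(280, 300) [0.474  0.2163 0.0384]
top (268, 376) [0.4352 0.2029 0.0416]
top (270, 390) [0.4268 0.2028 0.0452]
top (272, 400) [0.4192 0.2022 0.0386]
top (232, 290) [0.4981 0.2229 0.0379]
top (245, 320) [0.4756 0.217  0.036 ]
old (458, 293) [0.4143 0.1892 0.033 ]
old (459, 291) [0.4105 0.1883 0.0358]
old (461, 288) [0.4059 0.1879 0.043 ]
old (463, 284) [0.3956 0.1858 0.0436]
old (457, 297) [0.4269 0.1932 0.0398]
old (452, 315) [0.4661 0.2085 0.0377]
```

```bash
python3 - <<'E'
from h import *
p,d=viewer.capture("side");c=p[250:310,440:520];cv2.imwrite("pics/s3.png",cv2.resize(c,None,fx=9,fy=9,interpolation=cv2.INTER_NEAREST))
C=cloud("side",d)
np.set_printoptions(linewidth=200)
print((C[280:300,455:482,2]*1000).round(0).astype(int))
E
```

```text
[[   1    0   -2   -2    0   -4   -2   71   71   71   71   71   76   72   80   72   76   79   81   83   78   84   83   85   87    0   -2]
 [  -3    1   -1    1   -1    1   65   67   67   70   70   72   72   75   74   73   78   74   75   79   78   81   83   84    0   -1    2]
 [   2    1   -2    3    2   -2   64   65   68   67   66   70   65   70   69   72   74   72   74   77   78   79   79   78    1   -4    0]
 [   1   -2    4    0    0    2   64   62   62   64   62   64   66   66   68   71   75   73   72   74   74   77   74   -1    1   -1    2]
 [  -1    0    1    1   -2   -2   56   63   64   62   64   66   63   65   69   68   67   66   70   71   73   73   -2   -2   -1    0    4]
 [   3   -1   -1    2    1    0   58   58   58   59   61   61   63   62   65   67   65   67   70   67   71   71   -2    0    1   -1    4]
 [  -2   -5    2   -3    1    3   39   55   58   57   57   56   57   61   63   64   63   66   68   67   69    0    0   -1   -3    0   -1]
 [   2    2   -2    0    0   -1   41   44   53   52   55   53   51   59   59   61   65   64   63   66   -2   -1    0    0    0   -2   
[... 960 characters left out ...]
  2    0]
 [   0   -2   -4   44   40   46   47   41   43   42   42   42   -1    1    1   -3   -1    1    3   -1   -3   -1    4    0   -1   -2    1]
 [  -2    1   39   44   44   44   45   42   45   46   39    2   -6    0    0    1    0    1    1    3   -1   -3    0    1    3    0    2]
 [  -1   -2   41   42   39   47   43   43   45   45   41    4    0    1    0   -1    2    0    0    1   -3   -1    1   -1    2    3   -2]
 [   2   -1   44   43   47   47   43   46   41   40   42   -1    1    1   -3    0    1   -1   -1    2   -2    1   -2    2    2   -1    3]
 [   1   37   44   47   43   45   44   42   43   41   -3   -1    0   -4    0    2    3    2    1    0    0    0   -1    0    1    0    2]]
```

View pics/s3.png

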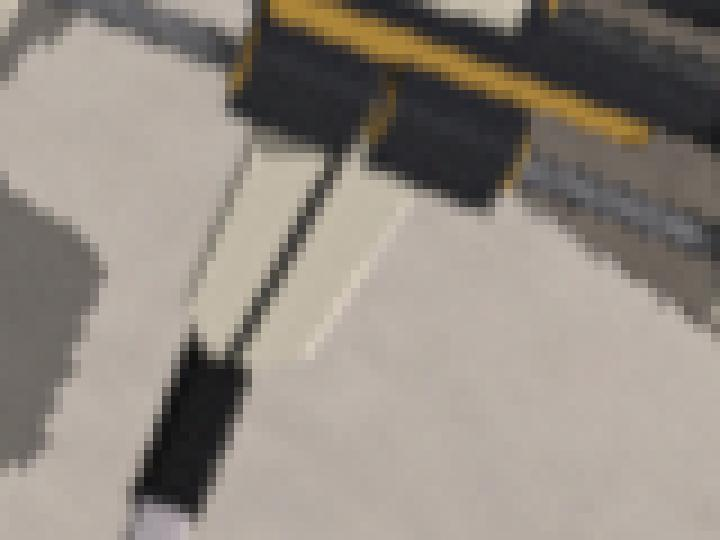

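```bash
python3 - <<'E'
from h import *
o=sensors.get_obs();r=rot().as_matrix()
for s in (0,.01,.02,.037): 
  for yy in (-.0075,0): print(s,yy,wproj(o["eef_pos"]-s*r[:,2]+yy*r[:,1]))
p,d=viewer.capture("wrist"); print((d[275:320:4,300:340:4]*1000).astype(int))
f,cx,cy,M=cam("wrist")
def pt(u,v):
    x,y=u-cx,v-cy; rr=np.hypot(x,y);th=rr/f; q=np.array([np.tan(th)*x/rr,-np.tan(th)*y/rr,-1])*d[v,u]
    w=M[:3,:3].T@(q-M[:3,3]); return w, r.T@(w-o["eef_pos"])
for u,v in [(300,288),(310,290),(335,288),(318,260),(318,275),(300,310),(120,360),(290,283)]: print((u,v),[x.round(4).tolist() for x in pt(u,v)])
E
```

```text
0 -0.0075 [[319.55659144 265.70409007]]
0 0 [[319.57800071 278.02566752]]
0.01 -0.0075 [[319.51233322 271.77499306]]
0.01 0 [[319.53576464 284.58217978]]
0.02 -0.0075 [[319.46398085 278.43863449]]
0.02 0 [[319.4897632  291.76117546]]
0.037 -0.0075 [[319.37076083 291.37937164]]
0.037 0 [[319.40151001 305.64749028]]
[[233 177 175 175 174 175 175 175 177 232]
 [235 178 176 177 177 176 177 176 179 235]
 [237 181 175 175 175 178 179 175 175 175]
 [170 171 172 170 171 175 175 171 171 171]
 [165 166 167 166 167 170 171 166 167 167]
 [161 161 162 162 160 166 165 161 162 161]
 [158 158 158 158 157 163 162 158 158 159]
 [154 154 154 155 153 157 157 155 154 155]
 [150 150 150 149 149 158 153 149 150 149]
 [147 146 148 145 147 158 151 146 147 146]
 [143 144 144 144 143 157 146 144 142 143]
 [ 83  84  82  83 139 157 142 140  83  83]]
(300, 288) [[0.3899, 0.1823, 0.05], [-0.009, -0.0101, -0.0391]]
(310, 290) [[0.3862, 0.1861, 0.0539], [-0.0042, -0.011, -0.0436]]
(335, 288) [[0.3837, 0.1974, 0.0514], [0.0072, -0.0109, -0.041]]
(318, 260) [[0.3784, 0.1874, 0.0408], [-0.0006, -0.0221, -0.0337]]
(318, 275) [[0.3846, 0.1894, 0.0441], [-0.0006, -0.0149, -0.0346]]
(300, 310) [[0.38, 0.1806, 0.0738], [-0.0077, -0.0113, -0.0649]]
(120, 360) [[0.3513, 0.1316, 0.1328], [-0.046, -0.0307, -0.1347]]
(290, 283) [[0.4333, 0.1852, -0.0004], [-0.0191, 0.0123, 0.0228]]
```

The side and wrist depth agree. The visible fingertips end at tool z ≈ −35 mm (world z ≈ 0.051), so the reported TCP lies about 35 mm past the real finger ends, and the fingers shut above the sleeve. I'll put that offset into my helper, open, and go deeper.

```bash
sed -i 's/\[0,0,.019-back\]/[0,0,.019+.035-back]/' h.py; python3 -m creep '[{"slide":[0,0,-12],"turn":[0,0,0],"hand":0.5},{"slide":[0,0,-12],"turn":[0,0,0],"hand":0.6},{"slide":[0,0,-12],"turn":[0,0,0],"hand":0.6},{"slide":[0,0,-12],"turn":[0,0,0],"hand":0.6},{"slide":[0,0,-12],"turn":[0,0,0],"hand":0.6}]' 30; python3 - <<'E'
from h import *
go([.406,.1955,.036],17.2,20,0)
p,d=viewer.capture("wrist");cv2.imwrite("pics/w4.png",p)
o=sensors.get_obs();r=rot().as_matrix()
f,cx,cy,M=cam("wrist")
v,u=np.mgrid[0:480,0:640]; x,y=u-cx,v-cy; rr=np.hypot(x,y);th=rr/f
q=np.stack([np.tan(th)*x/rr*d,-np.tan(th)*y/rr*d,-d],-1); W=(q-M[:3,3])@M[:3,:3]; L=(W-o["eef_pos"])@r
m=(abs(L[...,0])<.06)&(L[...,2]>-.09)&(L[...,1]<.01)&(W[...,2]>.05)&(d>0)
P=L[m]; 
for s in (-1,1):
    Q=P[P[:,0]*s>.008]; print(s,len(Q),np.percentile(Q,[1,50,99],axis=0).round(4).tolist())
E
```

```text
clock: 4.5
eef_pos: [0.405, 0.1964, 0.0275]
eef_rot: [0.104, 0.582, 0.795, 0.14]
force: [-0.3, 0.2, 0.2]
gripper_width: 0.0359
clock 4.5 tcp [0.405  0.1964 0.0275] F [-0.3  0.2  0.2] w 0.0359 
slide [-1.2, 3.5, 46.3] turn [0.0, 0.0, 0.4]
-1 2423 [[-0.0319, -0.0116, -0.0895], [-0.0218, -0.0108, -0.0662], [-0.0171, 0.0045, -0.0345]]
1 2431 [[0.0184, -0.0116, -0.0894], [0.0231, -0.0108, -0.0662], [0.0331, 0.0048, -0.0349]]
```

View pics/w4.png

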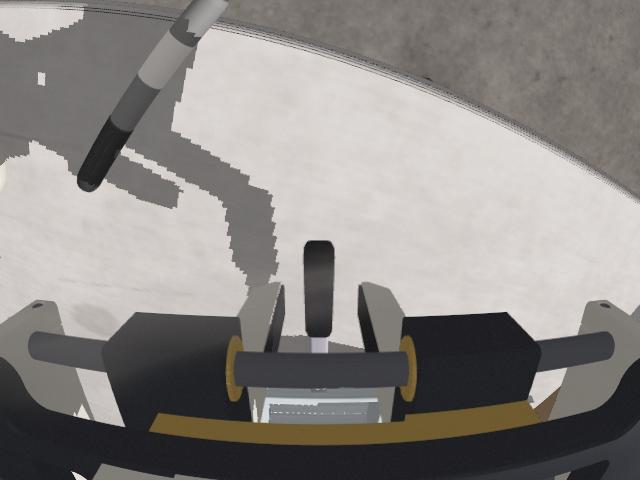

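The fingers now straddle the sleeve (319,290) symmetrically, and their ends measure −34.5 mm in tool z. I'll descend 46 mm and close.

```bash
python3 -m creep '[{"slide":[-1,4,15],"turn":[0,0,0],"hand":0.6},{"slide":[-1,4,28],"turn":[0,0,0],"hand":0.6},{"slide":[-1,4,38],"turn":[0,0,0],"hand":0.6},{"slide":[-1,4,46],"turn":[0,0,0],"hand":0.6},{"slide":[-1,4,46],"turn":[0,0,0],"hand":0.4}]' 30; for i in 1 2; do python3 -m creep '[{"slide":[0,0,0],"turn":[0,0,0],"hand":0},{"slide":[0,0,0],"turn":[0,0,0],"hand":0},{"slide":[0,0,0],"turn":[0,0,0],"hand":0},{"slide":[0,0,0],"turn":[0,0,0],"hand":0},{"slide":[0,0,0],"turn":[0,0,0],"hand":0}]' 30;done; python3 - <<'E'
from h import *
go([.406,.1955,.036],17.2,20,0)
E
```

```text
clock: 5.05
eef_pos: [0.423, 0.2008, -0.0158]
eef_rot: [0.103, 0.582, 0.795, 0.138]
force: [-0.1, 0.2, -0.1]
gripper_width: 0.0515
clock: 5.55
eef_pos: [0.4233, 0.2009, -0.0153]
eef_rot: [0.104, 0.582, 0.795, 0.139]
force: [-0.8, -0.3, 1.3]
gripper_width: 0.0155
clock: 6.05
eef_pos: [0.4233, 0.2009, -0.0153]
eef_rot: [0.103, 0.582, 0.795, 0.139]
force: [0.1, -1.4, 2.0]
gripper_width: 0.0156
clock 6.05 tcp [ 0.4233  0.2009 -0.0153] F [ 0.1 -1.4  2. ] w 0.0156 
slide [-0.0, 0.5, -0.4] turn [-0.1, 0.0, 0.4]
```

Gripped at 15.6 mm. I'll slide the pan in two legs, first sideways to in front of the hopper, then straight in.

```bash
python3 - <<'E'
from h import *
go([.463,.0105,.0362],-4.7,20,0)
go([.435,.105,.0362],6,20,0)
E
```

```text
clock 6.05 tcp [ 0.4233  0.2009 -0.0153] F [ 0.1 -1.4  2. ] w 0.0156 
slide [-200.5, -2.2, -1.0] turn [-0.0, -7.4, 21.0]
clock 6.05 tcp [ 0.4233  0.2009 -0.0153] F [ 0.1 -1.4  2. ] w 0.0156 
slide [-98.7, 0.5, -0.3] turn [-0.0, -3.8, 10.9]
```

```bash
python3 -m creep '[{"slide":[-15,0,0],"turn":[0,-0.6,1.6],"hand":0},{"slide":[-35,0,0],"turn":[0,-1.3,3.8],"hand":0},{"slide":[-57,0,0],"turn":[0,-2.2,6.2],"hand":0},{"slide":[-79,0,0],"turn":[0,-3,8.7],"hand":0},{"slide":[-99,0,0],"turn":[0,-3.8,10.9],"hand":0}]' 40; python3 - <<'E'
from h import *
go([.463,.0105,.0362],-4.7,20,0)
E
```

```text
clock: 6.55
eef_pos: [0.4531, 0.1058, -0.0152]
eef_rot: [0.116, 0.66, 0.731, 0.129]
force: [-0.4, 1.1, -0.7]
gripper_width: 0.0157
clock 6.55 tcp [ 0.4531  0.1058 -0.0152] F [-0.4  1.1 -0.7] w 0.0157 
slide [-99.2, 17.2, 5.6] turn [-0.1, -3.6, 10.0]
```

```bash
python3 -m creep '[{"slide":[-19,3,1],"turn":[0,-0.7,2],"hand":0},{"slide":[-41,7,2.3],"turn":[0,-1.5,4.2],"hand":0},{"slide":[-63,11,3.6],"turn":[0,-2.3,6.4],"hand":0},{"slide":[-83,14.5,4.7],"turn":[0,-3,8.4],"hand":0},{"slide":[-99,17,5.6],"turn":[0,-3.6,10],"hand":0}]' 40; python3 - <<'E'
from h import *
for n in("top","side"):
    p,d=viewer.capture(n);cv2.imwrite(f"pics/{n}5.png",p[100:380,100:400] if n=="top" else p[180:420,220:540]);np.save(f"pics/{n}5.npy",d)
go([.563,.0105,.0362],-4.7,20,0)
E
```

```text
clock: 7.05
eef_pos: [0.4811, 0.0084, -0.0148]
eef_rot: [0.127, 0.725, 0.667, 0.117]
force: [0.5, 1.2, -0.5]
gripper_width: 0.0154
clock 7.15 tcp [ 0.4814  0.008  -0.0146] F [-0.3 -0.4 -1.7] w 0.0156 
slide [9.4, 93.7, 33.9] turn [-0.1, 0.0, -0.1]
```

```bash
python3 - <<'E'
import cv2
t=cv2.imread("pics/top5.png");cv2.imwrite("pics/top5b.png",cv2.resize(t,None,fx=2.1,fy=2.1,interpolation=cv2.INTER_CUBIC))
t=cv2.imread("pics/side5.png");cv2.imwrite("pics/side5b.png",cv2.resize(t,None,fx=2.5,fy=2.5,interpolation=cv2.INTER_CUBIC))
E
```

```text
(no output)
```

View pics/top5b.png

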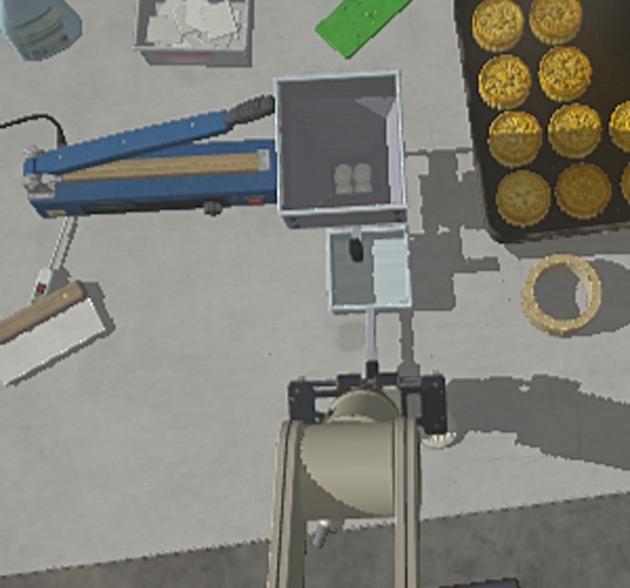

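View pics/side5b.png

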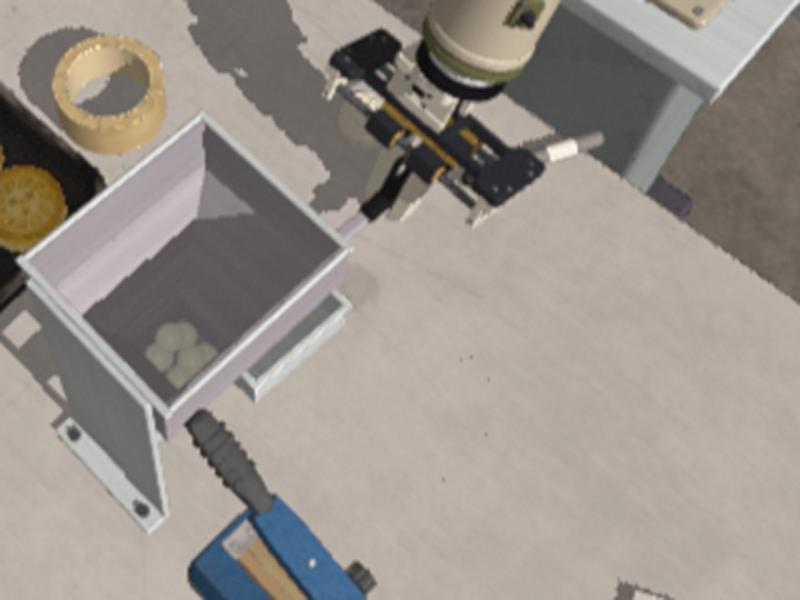

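The top view shows the pan, held flat, just in front of the hopper, with near corners at crop (332,310) and (410,306). The plate and tape roll are untouched. I'll measure the pan pose.

```bash
python3 - <<'E'
from h import *
c=[np.array(x)/2.1-.25+100 for x in [(332,310),(411,307),(327,230),(408,232)]]
P=onplane("top",c,.045);print(P.round(4).tolist())
C=cloud("top",np.load("pics/top5.npy"))
m=(C[...,2]>.036)&(C[...,2]<.055)&(C[...,0]>.5)&(C[...,0]<.68)&(abs(C[...,1])<.09)
b=np.zeros_like(m);b[205:256,250:300]=1;m&=b
Q=C[m];r=cv2.minAreaRect((Q[:,:2]*1000).astype(np.float32));print(len(Q),r,cv2.boxPoints(r).round(1).tolist())
C=cloud("side",np.load("pics/side5.npy"))
m=(C[...,2]>.036)&(C[...,2]<.055)&(C[...,0]>.48)&(C[...,0]<.68)&(abs(C[...,1])<.09)
Q=C[m];print("side z/x/y range",len(Q),np.percentile(Q,[2,98],axis=0).round(4).tolist())
i=onplane("side",[(220+254/2.5-.3,180+394/2.5-.3),(220+349/2.5-.3,180+303/2.5-.3)],.045);print("side left edge corners",i.round(4).tolist())
m=(C[...,2]>.03)&(C[...,2]<.05)
E
```

```text
[[0.5709, 0.0511, 0.045], [0.5615, -0.0516, 0.045], [0.6795, 0.0463, 0.045], [0.6628, -0.0599, 0.045]]
387 ((610.6748046875, -0.7382926940917969), (110.50973510742188, 134.277587890625), 85.49559783935547) [[539.4000244140625, -50.5], [673.2999877929688, -61.099998474121094], [681.9000244140625, 49.099998474121094], [548.0999755859375, 59.599998474121094]]
side z/x/y range 324 [[0.4815, -0.001, 0.0367], [0.6782, 0.0507, 0.0494]]
side left edge corners [[0.6859, 0.0443, 0.045], [0.5743, 0.0498, 0.045]]
```

```bash
python3 - <<'E'
from h import *
r=rot(); o=sensors.get_obs(); g=o["eef_pos"]-r.apply([0,0,.054]); print(g)
go(g+[.099,.003,0],-4.7,20,0)
E
```

```text
[0.46300485 0.0095385  0.03612455]
clock 7.15 tcp [ 0.4814  0.008  -0.0146] F [-0.3 -0.4 -1.7] w 0.0156 
slide [11.4, 92.6, 33.6] turn [-0.1, 0.0, -0.1]
```

```bash
python3 -m creep '[{"slide":[2,16,6],"turn":[0,0,0],"hand":0},{"slide":[4.5,37,13.5],"turn":[0,0,0],"hand":0},{"slide":[7,59,21.4],"turn":[0,0,0],"hand":0},{"slide":[9.5,79,28.7],"turn":[0,0,0],"hand":0},{"slide":[11.4,93,33.6],"turn":[0,0,0],"hand":0}]' 40;  python3 -m creep '[{"slide":[0,0,0],"turn":[0,0,0],"hand":0},{"slide":[0,0,0],"turn":[0,0,0],"hand":0},{"slide":[0,0,0],"turn":[0,0,0],"hand":0},{"slide":[0,0,0],"turn":[0,0,0],"hand":0},{"slide":[0,0,0],"turn":[0,0,0],"hand":0}]' 40; python3 - <<'E'
from h import *
for n in("top","side","wrist"):
    p,d=viewer.capture(n);cv2.imwrite(f"pics/{n}6.png",p);np.save(f"pics/{n}6.npy",d)
    if n=="top":cv2.imwrite("pics/top6b.png",cv2.resize(p[120:350,170:400],None,fx=2.6,fy=2.6,interpolation=cv2.INTER_CUBIC))
r=rot(); o=sensors.get_obs(); g=o["eef_pos"]-r.apply([0,0,.054]); print(g,o["force"])
E
```

```text
clock: 7.65
eef_pos: [0.5815, 0.012, -0.0148]
eef_rot: [0.127, 0.725, 0.667, 0.117]
force: [-1.0, -0.1, 0.0]
gripper_width: 0.0159
clock: 8.15
eef_pos: [0.5807, 0.0122, -0.0151]
eef_rot: [0.127, 0.725, 0.667, 0.117]
force: [-1.2, -0.4, 0.7]
gripper_width: 0.0159
[0.56274909 0.01353631 0.03579316] [-1.37748818  0.96285949 -1.11906201]
```

View pics/top6b.png

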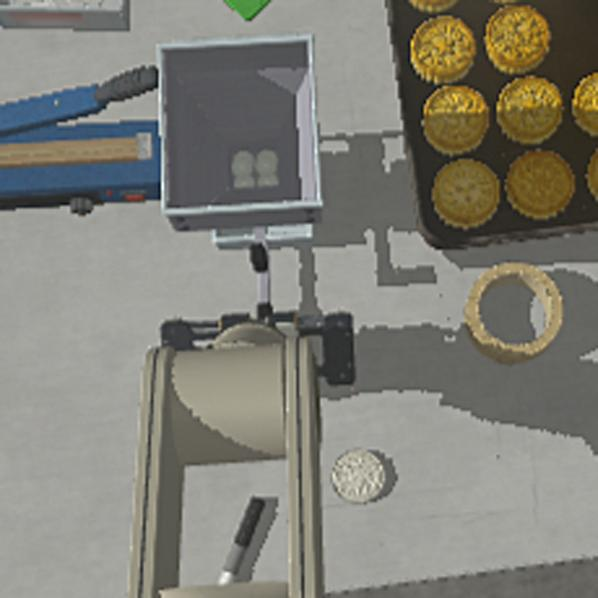

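View pics/wrist6.png

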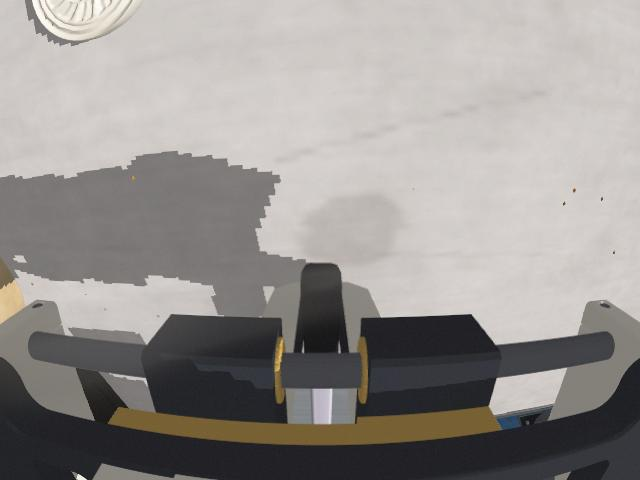

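View pics/side6.png

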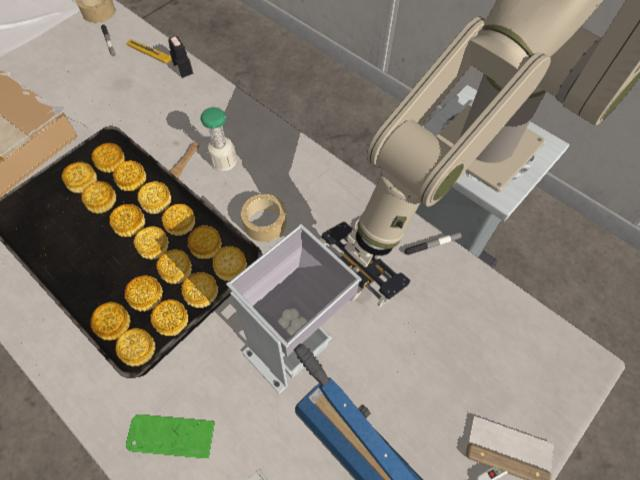

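The pan is under the outlet: its near edge is at top crop (216–312, ~240), and its left side at about (330,338) in the side view, clear of the sealer. I'll zoom in to measure.

```bash
python3 - <<'E'
from h import *
t=cv2.imread("pics/top6.png")[195:225,240:300]; s=cv2.imread("pics/side6.png")[320:400,270:350]
a=cv2.resize(t,None,fx=10,fy=10,interpolation=cv2.INTER_NEAREST);b=cv2.resize(s,None,fx=7,fy=7,interpolation=cv2.INTER_NEAREST)
cv2.imwrite("pics/z1.png",a);cv2.imwrite("pics/z2.png",b)
C=cloud("top",np.load("pics/top6.npy"));print((C[205:218,248:300:4,2]*1000).astype(int))
E
```

```text
[[252 247 251 247 242 242 238 233 235 234 231 227   4]
 [241 241 233 235 234 233 230 226 222   0  45  -3   0]
 [233 230 230 231 225 105   1   2   0   4  45   2   2]
 [225  45   6   0  -2 105   1   1   4   5  45  -1   3]
 [  4  47   1   1   4 101   0   0   4  41  47   2   1]
 [ -3  48  -1   2  45 104  43  48  47  46  47  -4  -2]
 [ -4  48  51  42  48 105  44  44  48  44  38   0  -2]
 [ -4  48  42  44  46 104  42  27  26  23  24  -1   1]
 [ -4  -1  29  23  28 143  42  15  18  10   9   0   1]
 [  1  -6  14  13  15 142  33   1   9   3  -6  -4  -4]
 [  1   1   5   2   1 144  39   1   4  -1  -1   1   4]
 [  0  -1   0   0   0 143  40  -4   5   0  -2   1   5]
 [  1   0   3   0   0 148 118   4   0   0   6  -1   2]]
```

View pics/z1.png

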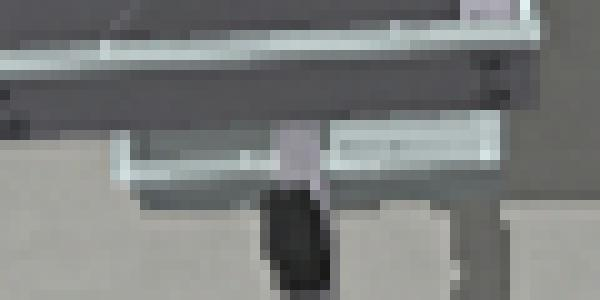

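View pics/z2.png

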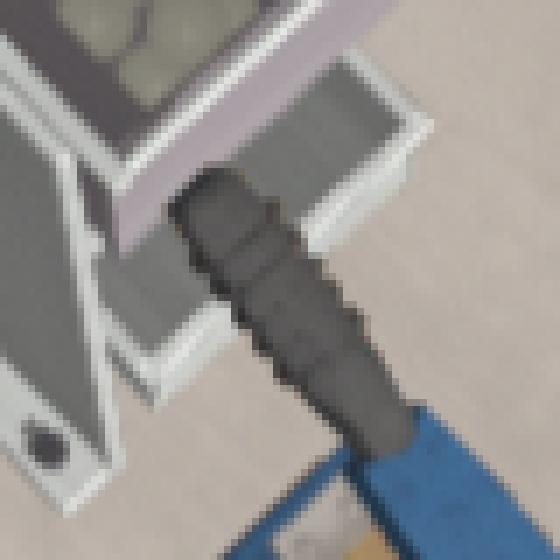

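```bash
python3 - <<'E'
from h import *
P=onplane("top",[(251,213),(289.8,211)],.045);print("near L,R",P.round(4).tolist(),P.mean(0).round(4)); e=P[0]-P[1];print(np.linalg.norm(e),np.degrees(np.arctan2(-e[0],e[1])))
a=np.radians(-4.2); f=np.array([np.cos(a),np.sin(a)]); l=np.array([-f[1],f[0]])
print("centre from top",P.mean(0)[:2]+.052*f)
S=onplane("side",[(291.2,374.1),(331.2,336.9)],.045);print("side left F,N",S.round(4).tolist()); e=S[0]-S[1];print(np.linalg.norm(e),np.degrees(np.arctan2(e[1],e[0])))
print("centre from side",S.mean(0)[:2]-.052*l)
E
```

```text
near L,R [[0.6704, 0.0598, 0.045], [0.6622, -0.048, 0.045]] [0.6663 0.0059 0.045 ]
0.10803676912898758 -4.396338912413421
centre from top [0.71815476 0.00208852]
side left F,N [[0.78, 0.0509, 0.045], [0.6719, 0.0583, 0.045]]
0.10836835052081632 -3.902641457553736
centre from side [0.72211328 0.00270522]
```

Both views agree in x and yaw, and the pan sits about 3 mm too far left. I'll nudge it 3 mm right, release, and back away.

```bash
python3 -m creep '[{"slide":[-1,0,0],"turn":[0,0,0],"hand":0},{"slide":[-2,0,0],"turn":[0,0,0],"hand":0},{"slide":[-3,0,0],"turn":[0,0,0],"hand":0},{"slide":[-3,0,0],"turn":[0,0,0],"hand":0},{"slide":[-3,0,0],"turn":[0,0,0],"hand":0}]' 40;  python3 -m creep '[{"slide":[0,0,0],"turn":[0,0,0],"hand":0.2},{"slide":[0,0,0],"turn":[0,0,0],"hand":0.35},{"slide":[0,0,0],"turn":[0,0,0],"hand":0.45},{"slide":[0,0,0],"turn":[0,0,0],"hand":0.5},{"slide":[0,0,0],"turn":[0,0,0],"hand":0.5}]' 40; python3 -m creep '[{"slide":[0,0,-5],"turn":[0,0,0],"hand":0.5},{"slide":[0,0,-20],"turn":[0,0,0],"hand":0.5},{"slide":[0,0,-45],"turn":[0,0,0],"hand":0.5},{"slide":[0,0,-80],"turn":[0,0,0],"hand":0.5},{"slide":[0,0,-110],"turn":[0,0,0],"hand":0.5}]' 40;python3 - <<'E'
from h import *
a=np.radians(-4.2); f=np.array([np.cos(a),np.sin(a),0]); G=np.array([.720,-.001,.125])-.091*f; print(G)
go(G-.09*f+[0,0,.03],-4.2,40,0)
E
```

```text
clock: 8.8
eef_pos: [0.5809, 0.0089, -0.015]
eef_rot: [0.127, 0.725, 0.667, 0.117]
force: [0.7, 1.0, -0.8]
gripper_width: 0.0158
clock: 9.3
eef_pos: [0.5809, 0.0089, -0.0149]
eef_rot: [0.127, 0.725, 0.667, 0.117]
force: [0.7, -0.4, -0.4]
gripper_width: 0.0444
clock: 9.8
eef_pos: [0.5431, 0.0121, 0.0901]
eef_rot: [0.127, 0.725, 0.667, 0.117]
force: [0.9, 0.0, 0.0]
gripper_width: 0.0466
[0.62924438 0.00566468 0.125     ]
clock 9.8 tcp [0.5431 0.0121 0.0901] F [0.9 0.  0. ] w 0.0466 
slide [0.2, 37.3, -11.6] turn [-20.1, 0.3, -0.5]
```

```bash
python3 -m creep '[{"slide":[0,8,-3],"turn":[-4,0,-0.1],"hand":0.6},{"slide":[0,15,-5],"turn":[-8,0,-0.2],"hand":0.6},{"slide":[0,22,-7],"turn":[-12,0,-0.3],"hand":0.6},{"slide":[0,30,-9],"turn":[-16,0.2,-0.4],"hand":0.6},{"slide":[0,37,-12],"turn":[-20,0.3,-0.5],"hand":0.6}]' 40;  python3 - <<'E'
from h import *
a=np.radians(-4.2); f=np.array([np.cos(a),np.sin(a),0]); G=np.array([.720,-.001,.125])-.091*f
go(G-.09*f+[0,0,.03],-4.2,40,0)
for n in("top","wrist"):
    p,d=viewer.capture(n);cv2.imwrite(f"pics/{n}7.png",p);np.save(f"pics/{n}7.npy",d)
    if n=="top":cv2.imwrite("pics/top7b.png",cv2.resize(p[120:350,170:400],None,fx=2.6,fy=2.6,interpolation=cv2.INTER_CUBIC))
E
```

```text
clock: 10.3
eef_pos: [0.574, 0.0095, 0.1148]
eef_rot: [0.251, 0.688, 0.639, 0.234]
force: [0.0, 0.5, -0.2]
gripper_width: 0.0558
clock 10.3 tcp [0.574  0.0095 0.1148] F [ 0.   0.5 -0.2] w 0.0558 
slide [0.2, -0.6, 1.0] turn [0.1, -0.0, -0.0]
```

View pics/top7b.png

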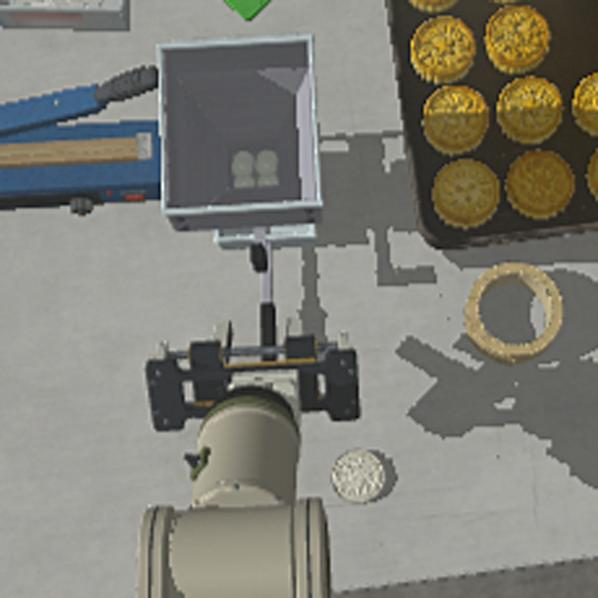

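View pics/wrist7.png

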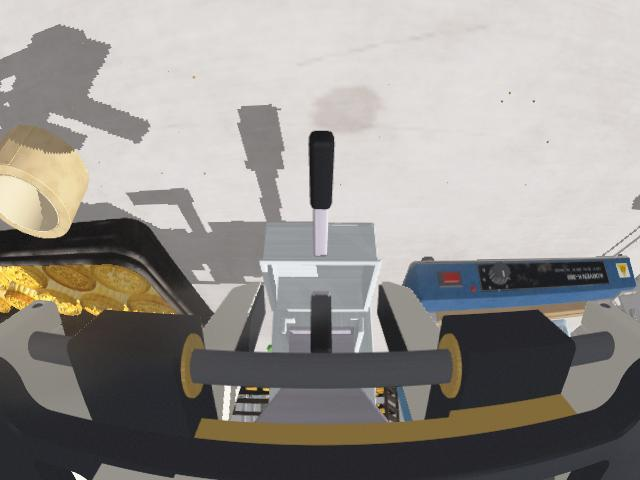

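The wrist view shows the gate grip at (321,293–352), midway between the fingers and centred on the pan rim (262–381). The pan stands where it was released. I'll measure the grip from the wrist depth.

```bash
cat >> h.py <<'E'
def wcloud(d):
    f,cx,cy,M=cam("wrist"); v,u=np.mgrid[0:480,0:640]; x,y=u-cx,v-cy; rr=np.hypot(x,y);th=rr/f
    q=np.stack([np.tan(th)*x/rr*d,-np.tan(th)*y/rr*d,-d],-1); return (q-M[:3,3])@M[:3,:3]
E
python3 - <<'E'
from h import *
W=wcloud(np.load("pics/wrist7.npy"))
g=cv2.imread("pics/wrist7.png").max(2)
m=(W[...,2]>.09)&(W[...,2]<.16)&(W[...,0]>.6)&(W[...,0]<.68)&(abs(W[...,1])<.04)&(g<80)
Q=W[m];print(len(Q),np.percentile(Q,[2,50,98],axis=0).round(4).tolist(),Q.mean(0))
# pan rim
m=(W[...,2]>.04)&(W[...,2]<.05)&(W[...,0]>.655)&(abs(W[...,1])<.07); print(W[m].min(0),np.percentile(W[m],[1,99],axis=0).round(4))
print(wplane([(262,261),(380,261)],.045).round(4))
a=np.radians(-4.2); f=np.array([np.cos(a),np.sin(a),0])
C=cloud("top",np.load("pics/top7.npy"));g=cv2.imread("pics/top7.png").max(2)
m=(C[...,2]>.13)&(C[...,2]<.155)&(C[...,0]>.6)&(C[...,0]<.66)&(abs(C[...,1])<.04)&(g<80);Q=C[m];print("top",len(Q),Q.mean(0),Q.min(0),Q.max(0))
E
```

```text
1130 [[0.6134, -0.0001, 0.1041], [0.6148, 0.0065, 0.125], [0.6177, 0.0126, 0.1426]] [0.61497335 0.0063854  0.12448177]
[ 0.65944435 -0.06259779  0.04000001] [[ 0.6606 -0.0599  0.0401]
 [ 0.7907  0.0546  0.0493]]
[[ 0.6599 -0.0492  0.045 ]
 [ 0.6678  0.0554  0.045 ]]
top 41 [0.62445684 0.00595253 0.14249587] [ 6.16518814e-01 -3.35041022e-04  1.31902083e-01] [0.63381727 0.01250833 0.15264213]
```

```bash
python3 - <<'E'
from h import *
go([.6255,.0062,.125],-4.2,40,0)
E
```

```text
clock 10.4 tcp [0.5723 0.0097 0.1126] F [-0.3  0.4 -0.2] w 0.056 
slide [0.4, 49.0, 78.7] turn [-0.1, -0.0, -0.0]
```

```bash
python3 -m creep '[{"slide":[0.4,9,15],"turn":[0,0,0],"hand":0.6},{"slide":[0.4,21,33],"turn":[0,0,0],"hand":0.6},{"slide":[0.4,33,52],"turn":[0,0,0],"hand":0.6},{"slide":[0.4,43,69],"turn":[0,0,0],"hand":0.6},{"slide":[0.4,49,79],"turn":[0,0,0],"hand":0.6}]' 40;  python3 - <<'E'
from h import *
go([.6255,.0062,.125],-4.2,40,0)
p,d=viewer.capture("wrist");cv2.imwrite("pics/w8.png",p)
E
```

```text
clock: 10.9
eef_pos: [0.6616, 0.0034, 0.083]
eef_rot: [0.249, 0.689, 0.64, 0.232]
force: [-0.5, 0.0, 0.8]
gripper_width: 0.0558
clock 10.9 tcp [0.6616 0.0034 0.083 ] F [-0.5  0.   0.8] w 0.0558 
slide [0.1, -0.7, -1.4] turn [-0.2, -0.0, -0.0]
```

View pics/w8.png

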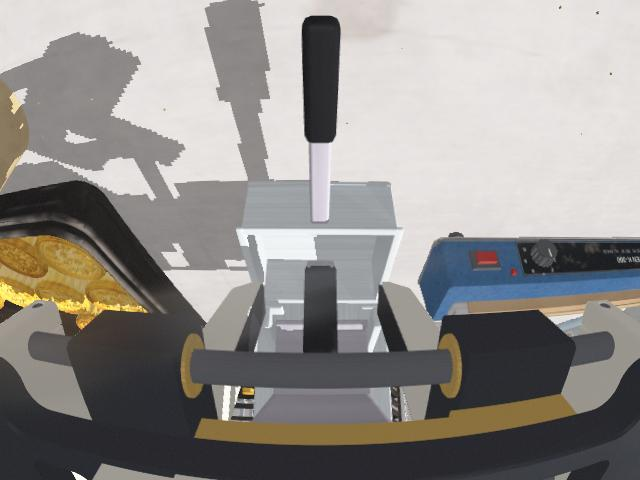

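The grip at (320,265–350) is centred between the fingers, so I'll close on it.

```bash
for i in 1 2 3; do python3 -m creep '[{"slide":[0,0,0],"turn":[0,0,0],"hand":0},{"slide":[0,0,0],"turn":[0,0,0],"hand":0},{"slide":[0,0,0],"turn":[0,0,0],"hand":0},{"slide":[0,0,0],"turn":[0,0,0],"hand":0},{"slide":[0,0,0],"turn":[0,0,0],"hand":0}]' 40; done;  python3 - <<'E'
from h import *
r=rot(); o=sensors.get_obs(); g=o["eef_pos"]-r.apply([0,0,.054]); print(g,o["moment"])
a=np.radians(-4.2); f=np.array([np.cos(a),np.sin(a),0])
for s in (.02,.064): print(s,(r.inv().apply(-s*f)*1000).round(1))
E
```

```text
clock: 11.45
eef_pos: [0.662, 0.0034, 0.0833]
eef_rot: [0.249, 0.689, 0.64, 0.232]
force: [0.2, -0.5, -0.2]
gripper_width: 0.0207
clock: 11.95
eef_pos: [0.6621, 0.0032, 0.0835]
eef_rot: [0.249, 0.689, 0.64, 0.232]
force: [-2.6, -3.0, 1.8]
gripper_width: 0.014
clock: 12.45
eef_pos: [0.6621, 0.0032, 0.0835]
eef_rot: [0.249, 0.689, 0.64, 0.232]
force: [-2.2, -2.3, 1.5]
gripper_width: 0.0138
[0.6276178  0.00570355 0.12495896] [0.05638859 0.42981469 0.10441744]
0.02 [ -0.  -15.4 -12.8]
0.064 [ -0.  -49.2 -41. ]
```

```bash
python3 -m creep '[{"slide":[0,-3,-2.5],"turn":[0,0,0],"hand":0},{"slide":[0,-6,-5],"turn":[0,0,0],"hand":0},{"slide":[0,-9.2,-7.7],"turn":[0,0,0],"hand":0},{"slide":[0,-12.3,-10.2],"turn":[0,0,0],"hand":0},{"slide":[0,-15.4,-12.8],"turn":[0,0,0],"hand":0}]' 40;  python3 - <<'E'
from h import *
r=rot(); o=sensors.get_obs(); g=o["eef_pos"]-r.apply([0,0,.054]); print(g,o["force"],o["gripper_width"])
a=np.radians(-4.2); f=np.array([np.cos(a),np.sin(a),0])
print((r.inv().apply(np.array([.6276,.0057,.125])-.059*f-g)*1000).round(1))
E
```

```text
clock: 12.95
eef_pos: [0.6418, 0.0045, 0.0835]
eef_rot: [0.25, 0.689, 0.64, 0.232]
force: [2.3, -5.1, -0.3]
gripper_width: 0.0138
[0.60725724 0.00706994 0.12495322] [ 2.34126529 -5.06506969 -0.25543986] 0.013838052019846591
[  0.1 -29.6 -24.8]
```

```bash
python3 -m creep '[{"slide":[-0.5,-6,-5],"turn":[0,0,0],"hand":0},{"slide":[-0.5,-13,-11],"turn":[0,0,0],"hand":0},{"slide":[-0.5,-20,-16.8],"turn":[0,0,0],"hand":0},{"slide":[-0.5,-26,-21.8],"turn":[0,0,0],"hand":0},{"slide":[-0.5,-30,-25],"turn":[0,0,0],"hand":0}]' 40;  python3 - <<'E'
from h import *
r=rot(); o=sensors.get_obs(); g=o["eef_pos"]-r.apply([0,0,.054]); print(g,o["force"],o["gripper_width"])
for n in("top","wrist"):
    p,d=viewer.capture(n);cv2.imwrite(f"pics/{n}9.png",p);np.save(f"pics/{n}9.npy",d)
    if n=="top":cv2.imwrite("pics/top9b.png",cv2.resize(p[120:250,200:330],None,fx=4,fy=4,interpolation=cv2.INTER_CUBIC))
E
```

```text
clock: 13.45
eef_pos: [0.6021, 0.0071, 0.0835]
eef_rot: [0.25, 0.689, 0.64, 0.232]
force: [1.6, -2.1, -1.2]
gripper_width: 0.0138
[0.5676295  0.00962186 0.12497512] [ 1.63861174 -2.0752404  -1.24634891] 0.013806803652186965
```

View pics/top9b.png

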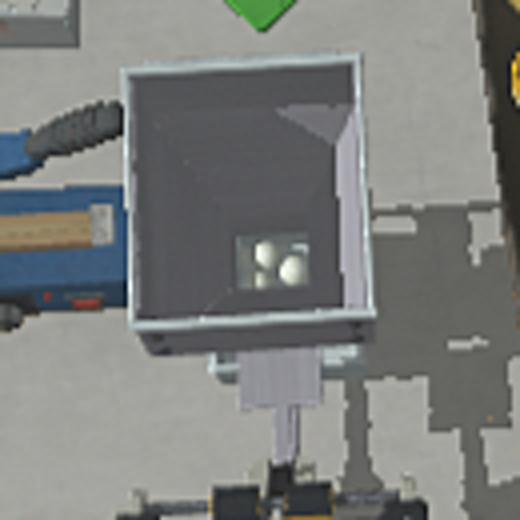

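View pics/wrist9.png

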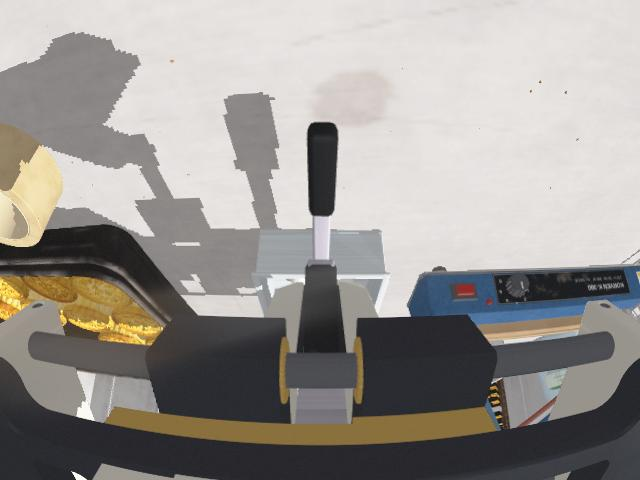

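The gate is out (plate at top crop (280,380)) and the beads are dropping through the outlet (270,262). I'll wait a moment and look again.

```bash
for i in 1 2; do python3 -m creep '[{"slide":[0,0,0],"turn":[0,0,0],"hand":0},{"slide":[0,0,0],"turn":[0,0,0],"hand":0},{"slide":[0,0,0],"turn":[0,0,0],"hand":0},{"slide":[0,0,0],"turn":[0,0,0],"hand":0},{"slide":[0,0,0],"turn":[0,0,0],"hand":0}]' 40; done;  python3 - <<'E'
from h import *
I=[]
for n,b in(("top",(120,250,200,330)),("side",(220,390,220,390))):
    p,d=viewer.capture(n);np.save(f"pics/{n}10.npy",d)
    I.append(cv2.resize(p[b[0]:b[1],b[2]:b[3]],(390,390),interpolation=cv2.INTER_CUBIC))
cv2.imwrite("pics/c10.png",np.hstack(I))
C=cloud("top",np.load("pics/top10.npy"))
u0,v0=200+270//4,120+262//4
print((C[v0-10:v0+9:2,u0-12:u0+13:2,2]*1000).astype(int))
E
```

```text
clock: 14.05
eef_pos: [0.6023, 0.007, 0.0835]
eef_rot: [0.249, 0.689, 0.64, 0.232]
force: [-0.5, -1.2, -0.4]
gripper_width: 0.0136
clock: 14.55
eef_pos: [0.6024, 0.0071, 0.0835]
eef_rot: [0.25, 0.689, 0.64, 0.232]
force: [1.1, -1.4, -1.2]
gripper_width: 0.0138
[[ 154  143  132  127  133  126  130  128  127  127  126  146  166]
 [ 153  141  111  114  114  114  114  112  112  113  106  147  160]
 [ 154  144   98   24   21   17   24   17   18   20   16  146  163]
 [ 155  146   98    5   -1   18   25   18    5    4    2  148  160]
 [ 152  150  100   19   19   22   22   16    1    5    6  150  163]
 [ 154  146   98   17 1416   17   24   21   21   23   19  149  163]
 [ 157  148   97    2   22   17   12    6   20   24   23  147  160]
 [ 155  148   97   25   22   21 1416    1   17   22   12  145  163]
 [ 152  145  105   22   20   24   14  147  145  146  149  147  159]
 [ 161  150  152  153  155  156  152 1416  156  157  159  158  166]]
```

View pics/c10.png

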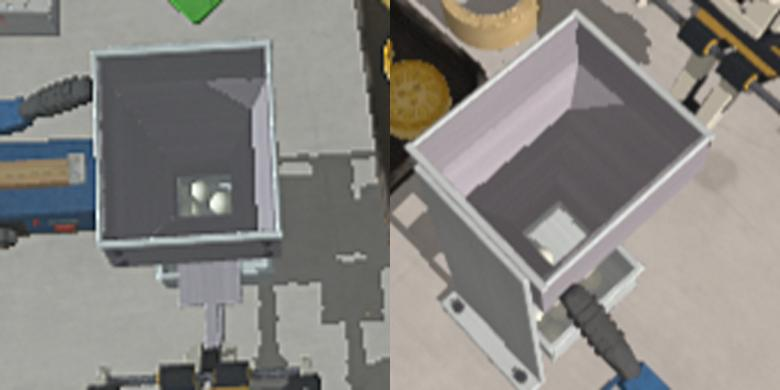

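All visible beads lie in the pan (tops at about 22 mm) and the throat shows open down to it. Now I'll push the gate home.

```bash
python3 -m creep '[{"slide":[0,7,5.8],"turn":[0,0,0],"hand":0},{"slide":[0,16,13.3],"turn":[0,0,0],"hand":0},{"slide":[0,25,20.8],"turn":[0,0,0],"hand":0},{"slide":[0,33,27.5],"turn":[0,0,0],"hand":0},{"slide":[0,40,33.3],"turn":[0,0,0],"hand":0}]' 40;  python3 - <<'E'
from h import *
r=rot(); o=sensors.get_obs(); g=o["eef_pos"]-r.apply([0,0,.054]); print(g,o["force"],o["gripper_width"])
a=np.radians(-4.2); f=np.array([np.cos(a),np.sin(a),0])
print((r.inv().apply(np.array([.6276,.0057,.125])-g)*1000).round(1))
E
```

```text
clock: 15.15
eef_pos: [0.6546, 0.0036, 0.0834]
eef_rot: [0.249, 0.689, 0.64, 0.232]
force: [-2.6, 1.6, 2.0]
gripper_width: 0.0137
[0.62014792 0.0061216  0.12492206] [-2.58143085  1.64321711  2.02487778] 0.013674856695495955
[0.1 5.8 4.7]
```

```bash
python3 -m creep '[{"slide":[0,1.5,1.2],"turn":[0,0,0],"hand":0},{"slide":[0,3,2.5],"turn":[0,0,0],"hand":0},{"slide":[0,4.5,3.7],"turn":[0,0,0],"hand":0},{"slide":[0,5.5,4.6],"turn":[0,0,0],"hand":0},{"slide":[0,6.2,5.1],"turn":[0,0,0],"hand":0}]' 40; python3 -m creep '[{"slide":[0,0.4,0.3],"turn":[0,0,0],"hand":0},{"slide":[0,0.8,0.7],"turn":[0,0,0],"hand":0},{"slide":[0,1.2,1],"turn":[0,0,0],"hand":0},{"slide":[0,1.5,1.3],"turn":[0,0,0],"hand":0},{"slide":[0,1.5,1.3],"turn":[0,0,0],"hand":0}]' 40; python3 -m creep '[{"slide":[0,0.4,0.3],"turn":[0,0,0],"hand":0},{"slide":[0,0.8,0.7],"turn":[0,0,0],"hand":0},{"slide":[0,1.2,1],"turn":[0,0,0],"hand":0},{"slide":[0,1.5,1.3],"turn":[0,0,0],"hand":0},{"slide":[0,1.5,1.3],"turn":[0,0,0],"hand":0}]' 40
```

```text
clock: 15.65
eef_pos: [0.6626, 0.0031, 0.0835]
eef_rot: [0.249, 0.689, 0.64, 0.232]
force: [-2.6, 0.2, 1.5]
gripper_width: 0.0137
clock: 16.15
eef_pos: [0.6646, 0.003, 0.0835]
eef_rot: [0.249, 0.689, 0.64, 0.232]
force: [-1.3, 0.4, 2.2]
gripper_width: 0.0135
clock: 16.65
eef_pos: [0.665, 0.003, 0.0833]
eef_rot: [0.248, 0.689, 0.641, 0.231]
force: [-41.2, 0.1, 27.8]
gripper_width: 0.0136
```

The force rises sharply at x ≈ 0.665, so the gate is against its stop, matching outlet minus 90 mm. I'll relax, open and withdraw.

```bash
python3 -m creep '[{"slide":[0,0,0],"turn":[0,0,0],"hand":0},{"slide":[0,0,0],"turn":[0,0,0],"hand":0},{"slide":[0,0,0],"turn":[0,0,0],"hand":0.1},{"slide":[0,0,0],"turn":[0,0,0],"hand":0.4},{"slide":[0,0,0],"turn":[0,0,0],"hand":0.6}]' 20;python3 -m creep '[{"slide":[0,0,0],"turn":[0,0,0],"hand":0.6},{"slide":[0,0,0],"turn":[0,0,0],"hand":0.6},{"slide":[0,0,0],"turn":[0,0,0],"hand":0.6},{"slide":[0,0,0],"turn":[0,0,0],"hand":0.6},{"slide":[0,0,0],"turn":[0,0,0],"hand":0.6}]' 20; python3 - <<'E'
from h import *
o=sensors.get_obs();print(o["force"],o["gripper_width"])
go([.5405,.0115,.155],-4.2,40,0)
E
```

```text
clock: 17.15
eef_pos: [0.6651, 0.003, 0.0831]
eef_rot: [0.248, 0.689, 0.641, 0.231]
force: [-0.2, 0.7, 0.2]
gripper_width: 0.0256
clock: 17.65
eef_pos: [0.6651, 0.003, 0.0832]
eef_rot: [0.248, 0.689, 0.64, 0.231]
force: [0.3, 0.2, 0.7]
gripper_width: 0.0555
[0.34875157 0.22711355 0.70283809] 0.055547290419695215
clock 17.65 tcp [0.6651 0.003  0.0832] F [0.3 0.2 0.7] w 0.0555 
slide [-0.6, -50.0, -81.0] turn [-0.4, -0.0, 0.0]
```

```bash
python3 -m creep '[{"slide":[0,-6,-10],"turn":[0,0,0],"hand":0.6},{"slide":[0,-16,-26],"turn":[0,0,0],"hand":0.6},{"slide":[0,-28,-46],"turn":[0,0,0],"hand":0.6},{"slide":[0,-40,-65],"turn":[0,0,0],"hand":0.6},{"slide":[0,-50,-81],"turn":[0,0,0],"hand":0.6}]' 20; python3 - <<'E'
from h import *
for n in("wrist","top","side"):
    p,d=viewer.capture(n);cv2.imwrite(f"pics/{n}11.png",p);np.save(f"pics/{n}11.npy",d)
W=wcloud(np.load("pics/wrist11.npy"))
g=cv2.imread("pics/wrist11.png").max(2)
m=(W[...,2]>.09)&(W[...,2]<.16)&(W[...,0]>.6)&(W[...,0]<.68)&(abs(W[...,1])<.04)&(g<80)
Q=W[m];print(len(Q),np.percentile(Q,[2,50,98],axis=0).round(4).tolist())
C=cloud("top",np.load("pics/top11.npy"));g=cv2.imread("pics/top11.png").max(2)
m=(C[...,2]>.13)&(C[...,2]<.155)&(C[...,0]>.6)&(C[...,0]<.66)&(abs(C[...,1])<.04)&(g<80);Q=C[m];print("top",len(Q),Q.mean(0),Q.min(0),Q.max(0))
t=cv2.imread("pics/top11.png");s=cv2.imread("pics/side11.png")
cv2.imwrite("pics/c11.png",np.hstack([cv2.resize(t[120:270,200:350],(390,390)),cv2.resize(s[220:390,220:390],(390,390))]))
E
```

```text
clock: 18.15
eef_pos: [0.5743, 0.0096, 0.1137]
eef_rot: [0.248, 0.689, 0.641, 0.231]
force: [0.2, -0.2, -0.2]
gripper_width: 0.0558
1118 [[0.6179, -0.0003, 0.1057], [0.6194, 0.0063, 0.1267], [0.6223, 0.0124, 0.1444]]
top 41 [0.62762879 0.00597213 0.14195332] [ 6.19445517e-01 -5.64401213e-04  1.32388123e-01] [0.63684632 0.01245263 0.14789508]
```

View pics/wrist11.png

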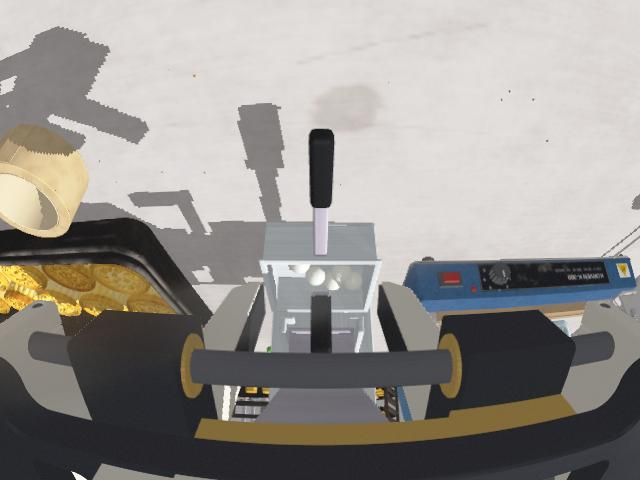

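View pics/c11.png

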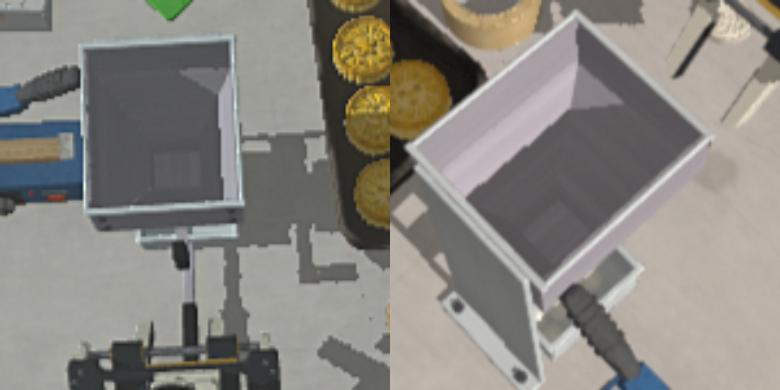

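The throat is empty with its floor closed in both views, and the grip sits about 4 mm further in than at the start. Beads show in the pan in the wrist view (290–360, 262–290). I'll retreat, then count them and check the table.

```bash
python3 - <<'E'
from h import *
p=cv2.imread("pics/wrist11.png")[215:300,250:395];cv2.imwrite("pics/z11.png",cv2.resize(p,None,fx=5,fy=5,interpolation=cv2.INTER_CUBIC))
E
python3 -m creep '[{"slide":[0,-10,-20],"turn":[0,0,0],"hand":0.6},{"slide":[0,-20,-45],"turn":[0,0,0],"hand":0.6},{"slide":[0,-30,-70],"turn":[0,0,0],"hand":0.6},{"slide":[0,-40,-95],"turn":[0,0,0],"hand":0.6},{"slide":[0,-50,-110],"turn":[0,0,0],"hand":0.6}]' 20; python3 - <<'E'
from h import *
for n in("top","side","wrist"):
    p,d=viewer.capture(n);cv2.imwrite(f"pics/{n}12.png",p);np.save(f"pics/{n}12.npy",d)
    if n=="side":cv2.imwrite("pics/z12.png",cv2.resize(p[310:390,270:360],None,fx=6,fy=6,interpolation=cv2.INTER_CUBIC))
    if n=="wrist":cv2.imwrite("pics/z13.png",cv2.resize(p[140:320,240:400],None,fx=3.3,fy=3.3,interpolation=cv2.INTER_CUBIC))
    if n=="top":
        P=onplane("top",[(367,240)],.049)
E
```

```text
clock: 18.8
eef_pos: [0.5182, 0.026, 0.1482]
eef_rot: [0.245, 0.693, 0.641, 0.22]
force: [0.4, -0.1, 0.3]
gripper_width: 0.056
```

View pics/z11.png

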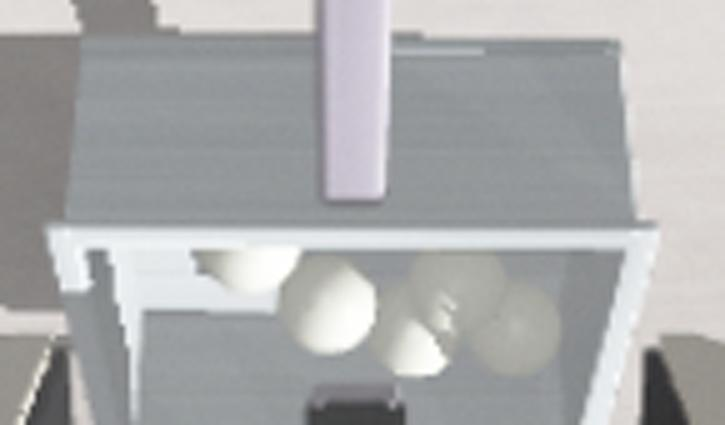

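View pics/z12.png

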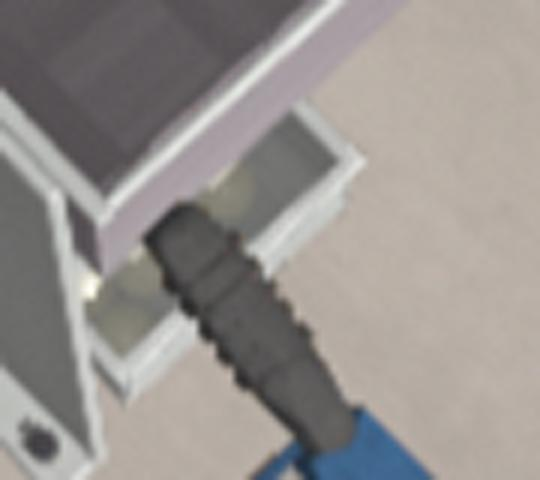

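View pics/z13.png

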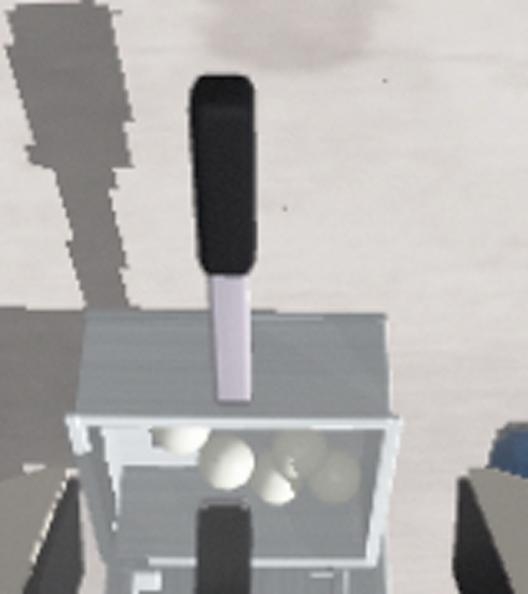

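View pics/top12.png

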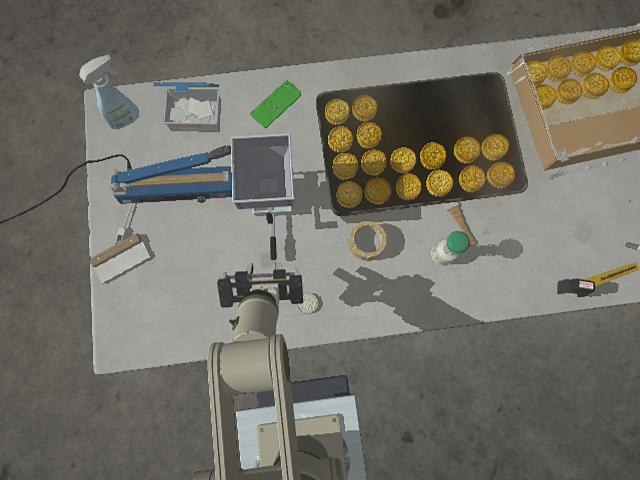

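Five beads are clear in the wrist view. The side view shows bright spots at the far-left corner of the pan, so I'll locate each of these to account for the sixth.

```bash
python3 - <<'E'
from h import *
w=[(240+x/3.3,140+y/3.3) for x,y in [(182,437),(227,463),(275,483),(298,453),(336,475)]]
print("wrist",wplane(w,.012).round(3)[:,:2].tolist())
s=[(270+x/6,310+y/6) for x,y in [(90,287),(122,322),(150,270),(235,190),(215,180)]]
print("side",onplane("side",s,.012).round(3)[:,:2].tolist())
C=cloud("side",np.load("pics/side12.npy"));print([C[int(v),int(u)].round(3).tolist() for u,v in s])
# beads when the gate was open, top10
C=cloud("top",np.load("pics/top10.npy"));m=(C[...,2]>.012)&(C[...,2]<.03)&(abs(C[...,0]-.72)<.04)&(abs(C[...,1])<.04);print(m.sum())
P=onplane("top",[(251,213),(289.8,211)],.045)
t=cv2.imread("pics/top12.png")[195:225,240:300];cv2.imwrite("pics/z14.png",cv2.resize(t,None,fx=10,fy=10,interpolation=cv2.INTER_NEAREST))
E
```

```text
wrist [[0.731, -0.024], [0.751, -0.009], [0.769, 0.009], [0.746, 0.019], [0.764, 0.033]]
side [[0.759, 0.012], [0.761, 0.028], [0.741, 0.023], [0.701, 0.025], [0.703, 0.018]]
[[0.761, 0.014, 0.026], [0.762, 0.03, 0.025], [0.743, 0.025, 0.02], [0.703, 0.027, 0.023], [0.707, 0.019, 0.023]]
104
```

View pics/z14.png

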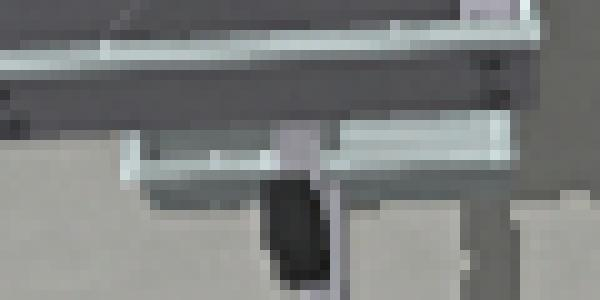

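The side view shows a sixth bead at (0.702, 0.024), hidden from the wrist camera behind the near wall, so all six are in the pan. Last, I'll check that the bystanders haven't moved.

```bash
python3 - <<'E'
from h import *
for n,bx in (("side",{"tape":(235,190,292,245),"press":(195,100,240,175),"plate":(350,210,385,240)}),("top",{"tape":(345,218,390,262),"press":(428,225,472,268)})):
    a=cv2.imread(f"pics/{n}0.png",0).astype(np.float32);b=cv2.imread(f"pics/{n}12.png",0).astype(np.float32)
    for k,(x0,y0,x1,y1) in bx.items():
        print(n,k,[round(float(v),2) for v in cv2.phaseCorrelate(a[y0:y1,x0:x1].copy(),b[y0:y1,x0:x1].copy())[0]], round(float(abs(a-b)[y0:y1,x0:x1].mean()),2))
o=sensors.get_obs();print(o["clock"],o["force"].round(1),abs(o["joint_velocities"]).max())
E
```

```text
side tape [0.1, -0.01] 3.36
side press [0.49, 0.56] 1.57
side plate [-0.37, -0.33] 12.77
top tape [0.51, 0.49] 2.82
top press [0.5, 0.52] 3.46
18.95 [-0.3 -0.1 -0.3] 0.013522933767493724
```

```bash
python3 - <<'E'
from h import *
a=cv2.imread("pics/side0.png");b=cv2.imread("pics/side12.png")
cv2.imwrite("pics/cmp.png",np.hstack([cv2.resize(x[90:250,190:400],None,fx=1.8,fy=1.8) for x in(a,b)]))
E
```

```text
(no output)
```

View pics/cmp.png

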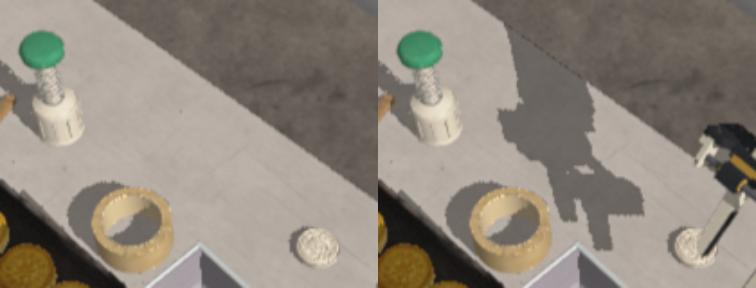

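The press (43,90), tape roll (132,228) and plate (318,245) are at the same pixels before and after. The robot touches nothing, so I'm handing the job in.

```bash
python3 -c "
from bench import job; print(job.close_job())"
```

```text
the job is handed in; nothing more can be done
None
```

I slid the pan by its handle under the outlet and pulled the gate out about 60 mm, so the beads dropped. I then pushed the gate home and handed the job in at about 19 s; no verdict was reported.

**Failed first grasp:** my first grip on the handle closed on nothing. Side and wrist depth showed the real finger ends about 35 mm short of the reported TCP. I corrected for that, and both later grasps held.

**Last checks:**
- **Pan:** it stands flat, with its centre within about 1–2 mm of the outlet axis and its yaw matching to under 1°. The top and side cameras differ by about 4 mm in x, for the pan and the hopper alike.
- **Beads:** the hopper is empty. Five beads show in the wrist view. The sixth is hidden there by the pan's near wall and shows only in the side view.
- **Gate:** it reached its end stop, and its grip now sits about 4 mm further in than at the start. The wrist force read about 50 N in total (41 N of it along x) at the stop, through the fingers, and fell to zero on relaxing.
- **Bystanders:** the tape roll, press and plate look unmoved by eye. Image correlation shifts were half a pixel or less. The plate's is unreliable because the gripper partly covered it in that view.

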